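Load the autoclave tray with the glassware

TASK

Load the steel tray for the autoclave: stand the two blue-capped glass bottles, the plain glass beaker and the foil-wrapped beaker upright in it, each in the round holder of its own size and right down on the holder's floor. They are glass, so keep them upright and set them down without letting them drop. The white squeeze bottle and the small clear cup are plastic and would melt: leave them standing where they are.

Things in the scene. Friction and masses are not known exactly. Their poses are not given: they have to be found in the camera images.
- bottle_large: the larger of two clear glass screw-cap bottles with dark blue caps, standing, 180 mm tall: body 86 mm in diameter up to about 106 mm, above that shoulder, neck and cap, solid to the touch as a 47 mm cylinder from 106 to 180 mm (take it there). 0.3 to 0.52 kg. Origin: centre of its underside; z up.
- bottle_small: the smaller of two clear glass screw-cap bottles with dark blue caps, standing, 140 mm tall: body 70 mm in diameter up to about 83 mm, above that shoulder, neck and cap, solid to the touch as a 38 mm cylinder from 83 to 140 mm (take it there). 0.19 to 0.33 kg. Origin: centre of its underside; z up.
- foil_beaker: beaker wrapped all over in crumpled aluminium foil, an upright closed cylinder 61 mm in diameter, 84 mm tall, about 0.12 kg; take it across the body. Origin: centre of its underside; z up.
- glass_beaker: plain clear glass beaker, open at the top, 54 mm in outer diameter at the rim (about 46 mm at the foot), 68 mm tall, about 0.06 kg; take it across the outside near the rim. Origin: centre of its underside; z up.
- squeeze_bottle: look-alike, not to be moved: opaque white plastic squeeze bottle with a white ribbed cap, 62 mm in diameter, 169 mm tall, standing. Origin: centre of its underside; z up.
- plastic_cup: look-alike, not to be moved: small clear plastic measuring cup, tapered, 44 mm across the rim, only 35 mm tall, standing. Origin: centre of its underside; z up.
- holder_60: fixed holder, smallest collar, for the plain glass beaker (54 mm): 104 mm square foot with a round collar of 60 mm bore, in one of the 2 x 2 places (108 mm apart, any arrangement) of the steel tray (222 mm square, walls 32 mm high). Inner floor 2 mm, rim 26 mm above its origin; the top 8 mm of the bore flares by 3.5 mm all round. Origin: centre of its underside, 2 mm above the worktop; z up; x, y along the tray's sides.
- holder_68: fixed holder, second smallest collar, for the foil-wrapped beaker (61 mm): 104 mm square foot with a round collar of 68 mm bore, in one of the 2 x 2 places (108 mm apart, any arrangement) of the steel tray (222 mm square, walls 32 mm high). Inner floor 2 mm, rim 26 mm above its origin; the top 8 mm of the bore flares by 3.5 mm all round. Origin: centre of its underside, 2 mm above the worktop; z up; x, y along the tray's sides.
- holder_78: fixed holder, second largest collar, for the smaller bottle (70 mm): 104 mm square foot with a round collar of 78 mm bore, in one of the 2 x 2 places (108 mm apart, any arrangement) of the steel tray (222 mm square, walls 32 mm high). Inner floor 2 mm, rim 26 mm above its origin; the top 8 mm of the bore flares by 3.5 mm all round. Origin: centre of its underside, 2 mm above the worktop; z up; x, y along the tray's sides.
- holder_94: fixed holder, largest collar, for the larger bottle (86 mm): 104 mm square foot with a round collar of 94 mm bore, in one of the 2 x 2 places (108 mm apart, any arrangement) of the steel tray (222 mm square, walls 32 mm high). Inner floor 2 mm, rim 26 mm above its origin; the top 8 mm of the bore flares by 3.5 mm all round. Origin: centre of its underside, 2 mm above the worktop; z up; x, y along the tray's sides.
Not all that is in view belongs to the job. What is shaped like the holder_78 but purple is not meant.

How it is judged:
At the end, for the whole second after the job is handed in: Each vessel stands upright (0.10 rad) in the holder of its own size, within 10 mm of its centre, underside under 7 mm above the holder's origin, released and at rest; squeeze bottle and plastic cup upright within 30 mm of where they began (horizontal distance between bottle_large and holder_94 below 0.01 m and z of bottle_large in the frame of holder_94 below 0.007 m and angle between each of bottle_large, bottle_small, foil_beaker, glass_beaker, squeeze_bottle, plastic_cup's own z axis and vertical below 0.1 rad and linear speed of each of bottle_large, bottle_small, foil_beaker, glass_beaker, squeeze_bottle, plastic_cup below 0.02 m/s and horizontal distance between bottle_small and holder_78 below 0.01 m and z of bottle_small in the frame of holder_78 below 0.007 m and horizontal distance between foil_beaker and holder_68 below 0.01 m and z of foil_beaker in the frame of holder_68 below 0.007 m and horizontal distance between glass_beaker and holder_60 below 0.01 m and z of glass_beaker in the frame of holder_60 below 0.007 m and distance of each of squeeze_bottle, plastic_cup from where it was at the start of the episode below 0.03 m); the robot touches nothing.
It fails at once if one of the glass vessels is let fall (moves faster than 0.7 m/s, a free drop of about 25 mm, without being held) ((linear speed of bottle_large above 0.7 m/s and contact force between the fingers and bottle_large below 0.05 N) or (linear speed of bottle_small above 0.7 m/s and contact force between the fingers and bottle_small below 0.05 N) or (linear speed of foil_beaker above 0.7 m/s and contact force between the fingers and foil_beaker below 0.05 N) or (linear speed of glass_beaker above 0.7 m/s and contact force between the fingers and glass_beaker below 0.05 N)).
It fails at once if one of the glass vessels is tipped (leans more than 0.6 rad) (angle between any of bottle_large, bottle_small, foil_beaker, glass_beaker's own z axis and vertical above 0.6 rad).
It also fails if it takes over 106 s, if anything falls off the work surface, if the arm or the gripper's body presses on something with over 40 N, if the wrist force passes 120 N, or if a joint passes its speed limit or range.

ROBOT

A 6-joint arm with a two-finger parallel gripper is mounted at the origin on a cart in front of the work surface, level with it; the furniture and walls round the work are solid. World frame = base frame: x ahead of the robot, y to its left, z up, the work surface at z = 0. Lengths are in m, angles in rad, forces in N, time in s.
With the tool pointing down it reaches from about 0.25 to 0.725 m from the base axis. Payload 9.7 kg.
Tool frame: the origin (TCP) lies midway between the tips of the shut fingers; the grasp point (between the pads) lies 19 mm behind it (pinch_z is the distance from the TCP to the grasp point, in m); z points along the fingers, y is the line along which they close (so a half turn about z gives the same grasp; the last joint's range is limited). The gripper opens to 85 mm and grips with 20 to 120 N. Pads are 22 mm wide; open, the fingers measure 114 mm over their backs; the gripper's body (76 mm by 85 mm) begins 54 mm behind the grasp point. The pads swing forward as they close: fully open they stand 13 mm farther back than shut.
Start: joints at [-1.247, 0.087, 0.176, 1.66, 0, 1.571], TCP at [0.175, -0.521, 0.231] pointing down, gripper open.
Joint ranges: [-3.13, 3.13], [-0.85, 1.81], [-1.15, 1.24], [-2.2, 2.28], [-1.44, 1.52], [-3.14, 3.14]. Speed limits (rad/s): [2.22, 2.22, 2.57, 3.14, 3.14, 3.14].

INTERFACE

Orientations are given as a unit quaternion [w, x, y, z].
In Python, from station import state, get_image, camera_model, sign_off, pinch_z gives the robot as it stands.
- The arm moves only by the tool step_arm, never from a script. Its argument "motion" is a list of rows, each an object of numbers: "tx", "ty", "tz": the shift along the tool's x, y, z in mm; "wx", "wy", "wz": the turn, a rotation vector about the tool's x, y, z in rad; "jaw": the finger opening in mm, from 0 to 85.4. In form: [{"tx": .., "ty": .., "tz": .., "wx": .., "wy": .., "wz": .., "jaw": ..}, ...]. A call has 1 to 8 rows; each row is the pose to reach, as a shift and turn from the pose commanded when the call began, along the tool's axes at that moment; what a row does not reach only later rows make up. A row lasts 1/12 s, in which the tool goes at most 41.7 mm and 7.16 degrees, less where a joint would pass 70% of its speed; a pose out of reach is approached as far as the arm can. A call with a gripper value outside its range is refused whole. The fingers move at their own pace and stop on an object; "newtons" is the grip in N (left out, the last holds). Time passes only in rows, so rows that repeat a pose let the fingers close. It gives the time, the measured TCP pose, the force, the opening and the grip force at its end, in the units of the state.
- state(): the state, without advancing time (a new reading comes with each control period).
- get_image(name): name is "scene" or "side" or "wrist"; returns the picture (480x640x3 uint8, red, green, blue); there is no depth.
- camera_model(name): a dict with "intrinsics" (3x3 intrinsics, pixels), "rvec" (rotation vector, rad) and "tvec" (3), from world to camera coordinates, as OpenCV has them. Camera axes: x right, y down, z forward; pixel columns grow to the right and rows downward; lengths in m; the calibration is good to about 2 mm. A picture is of the moment at which its call begins: read the wrist's pose just before it. camera_model takes no time and is no camera call; for the wrist camera it gives the pose at the moment of the call.
- sign_off(): hands the job in; it is judged then, once.
The state is a dict: "t": time; "qpos": joint angles; "joint_vel": joint speeds; "effort": joint torques, N m; "tcp_pos": TCP position; "ee_rot": TCP orientation; "force": force on the tool from outside, world axes, zero at the start; "torque": the same for the moment, N m; "width": opening from 0.0 (shut) to 1.0 (fully open); "finger_force": force on a finger pad.
Only numpy, scipy, OpenCV 4.12 (cv2) and the standard library are available. Lean on these libraries where they do the work, as an engineer would, in place of code of your own. Each camera call takes 0.05 s, during which the arm holds its last target. There are 200 camera calls.

## Working session

There is one attempt and no reset: what is moved stays moved. The work goes in short steps, Python scripts to look and compute and a tool call to move; the robot and the scene stay as the last step left them, time stands still between calls to the robot, and variables do not carry over. Pictures are saved under pics/ and viewed, at most 14 in all, crops included, and the job is handed in when it is done.

Besides the shell and the picture viewer there is one more tool, called after ">>>" by a JSON object that holds its "name" and its "arguments", one argument or row to a line. step_arm: Moves the arm, as the interface text tells. Its arguments: {"type":"object","properties":{"motion":{"type":"array"},"newtons":{"type":"number"}},"required":["motion"]}

```bash
mkdir -p pics; ls; python3 - <<'E'
from station import *
import cv2
print(state(), pinch_z)
for n in ("scene","side"):
    im=get_image(n); cv2.imwrite(f"pics/{n}0.png",im[:,:,::-1]); print(n,camera_model(n))
E
```

```text
pics
{'t': 0.0, 'qpos': array([-1.24698157e+00,  8.74736618e-02,  1.75122540e-01,  1.65978608e+00,
        3.42236674e-05,  1.57076409e+00]), 'joint_vel': array([-0.00032809,  0.00097219,  0.00065366,  0.00097381,  0.00011742,
       -0.00232929]), 'effort': array([ 2.94137899e-03, -5.20390785e+01,  4.64808333e+01,  1.62711809e-02,
        3.01927366e-05,  1.83520228e-05]), 'tcp_pos': array([ 0.17493917, -0.52119795,  0.23056964]), 'ee_rot': array([-6.64429788e-04,  9.86918789e-01,  1.61216795e-01, -9.11765077e-05]), 'force': array([ 0.64077386,  0.89826895, -0.80468399]), 'torque': array([-0.00347406, -0.02090066, -0.01015638]), 'finger_force': 0.0, 'width': 1.0057594304869395} 0.0187
scene {'intrinsics': array([[616.04765216,   0.        , 322.52876921],
       [  0.        , 616.04765216, 240.24436352],
       [  0.        ,   0.        ,   1.        ]]), 'rvec': array([ 0.88593064, -2.3484134 ,  1.23604556]), 'tvec': array([0.38190534, 0.16842174, 1.44181565])}
side {'intrinsics': array([[447.47959415,   0.        , 319.0951255 ],
       [  0.        , 447.47959415, 239.00099197],
       [  0.        ,   0.        ,   1.        ]]), 'rvec': array([ 0.11648642, -2.74477118,  1.43546464]), 'tvec': array([0.47577072, 0.04299311, 1.13294504])}
```

View pics/scene0.png

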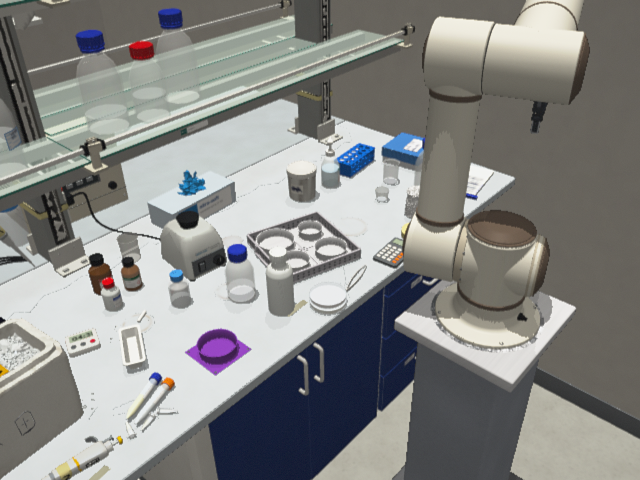

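View pics/side0.png

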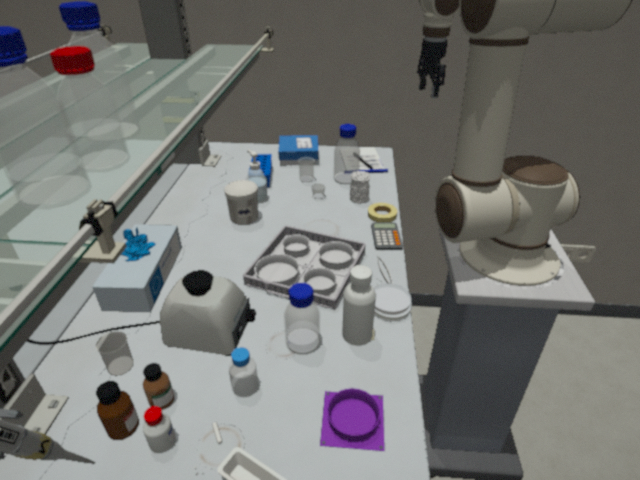

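The scene shows these candidates (side-image pixels):
- **Blue caps:** bottles at (302,295) and (347,130).
- **Clear beakers:** (307,168) and (115,355).
- **Foil:** (360,185), with the cup at (318,190).
- **Tray:** around (307,265).

Next I'll enlarge the side view.

```bash
cat > h.py <<'E'
import numpy as np, cv2
from station import *
def ray(cam,uv,m=None):
    m=m or camera_model(cam); R=cv2.Rodrigues(np.array(m["rvec"]))[0]; t=np.array(m["tvec"])
    d=R.T@np.linalg.inv(m["intrinsics"])@np.array([uv[0],uv[1],1.]); return -R.T@t, d
def onz(cam,uv,z,m=None):
    c,d=ray(cam,uv,m); return (c+d*(z-c[2])/d[2]).round(4)
def tri(a,ua,b,ub):
    c1,d1=ray(a,ua);c2,d2=ray(b,ub)
    s=np.linalg.lstsq(np.c_[d1,-d2],c2-c1,rcond=None)[0]
    p,q=c1+s[0]*d1,c2+s[1]*d2; return ((p+q)/2).round(4),np.linalg.norm(p-q).round(4)
E
python3 - <<'E'
import cv2,numpy as np
a=cv2.imread("pics/side0.png")
c1=cv2.resize(a[110:310,230:400],None,fx=3,fy=3,interpolation=cv2.INTER_CUBIC)
c2=cv2.resize(a[320:390,80:150],None,fx=3,fy=3,interpolation=cv2.INTER_CUBIC)
o=np.zeros((600,510+210,3),np.uint8);o[:,:510]=c1;o[:210,510:]=c2
cv2.imwrite("pics/crop1.png",o)
E
```

```text
(no output)
```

View pics/crop1.png

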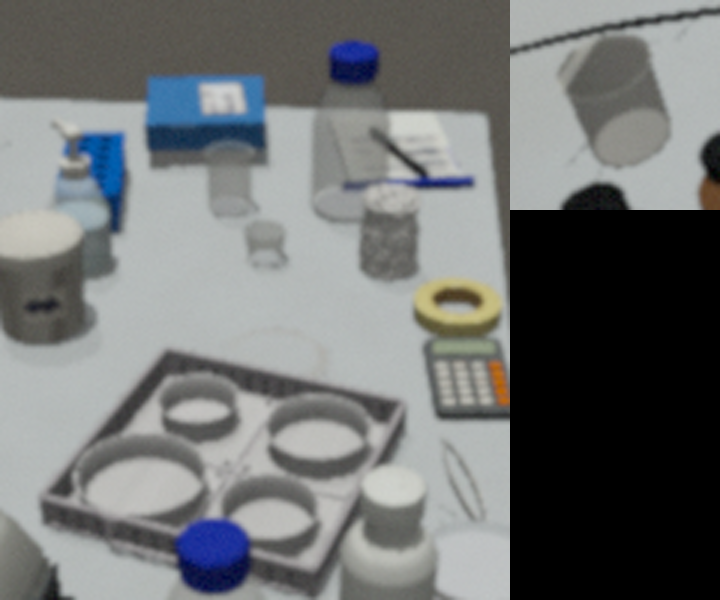

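Crop pixels here are (x,y), with side pixel = (x/3+230, y/3+110).
- **Far bottle:** cap top (355,50), base centre about (345,198).
- **Beaker:** rim (231,150), base (233,207). The taller one on the left of the frame (crop 610,100) looks different.
- **Foil:** top (390,197), base (389,265).
- **Rims:** (200,388), (318,428), (142,475), (270,505).

```bash
python3 - <<'E'
from h import *
f=lambda x,y:(x/3+230,y/3+110)
for n,u,zs in [("farcap",f(355,50),(.18,.14)),("farbase",f(346,199),(0,)),("farbaseL",f(313,199),(0,)),("farbaseR",f(379,199),(0,)),
 ("nearcap",f(213,533),(.18,.14)),("nearbase",(302.5,336),(0,)),("nbL",(285,336),(0,)),("nbR",(320,336),(0,)),
 ("beakrim",f(231,150),(.068,)),("beakbase",f(234,206),(0,)),("rimL",f(205,150),(.068,)),("rimR",f(258,150),(.068,)),
 ("alt rim L",(80+50/3,320+75/3),(.068,)),("alt rim R",(80+143/3,320+50/3),(.068,)),("altbase",(80+118/3,320+137/3),(0,)),
 ("foiltop",f(391,197),(.084,)),("foilbase",f(389,264),(0,)),("cuprim",f(266,228),(.035,)),("squeezetop",(361.5,271),(.169,)),
 ("A",f(200,388),(.028,)),("B",f(318,428),(.028,)),("C",f(142,475),(.028,)),("D",f(270,505),(.028,)),
 ("AL",f(160,388),(.028,)),("AR",f(239,388),(.028,)),("BL",f(266,428),(.028,)),("BR",f(370,428),(.028,)),("CL",f(75,475),(.028,)),("CR",f(209,475),(.028,)),("DL",f(222,505),(.028,)),("DR",f(318,505),(.028,))]:
    print(n,[onz("side",u,z) for z in zs])
m=camera_model("wrist");R=cv2.Rodrigues(m["rvec"])[0];print(-R.T@m["tvec"],R,m["intrinsics"][0,0])
E
```

```text
farcap [array([ 0.4203, -0.39  ,  0.18  ]), array([ 0.4223, -0.4961,  0.14  ])]
farbase [array([ 0.4247, -0.4097,  0.    ])]
farbaseL [array([ 0.4614, -0.4067,  0.    ])]
farbaseR [array([ 0.388 , -0.4127,  0.    ])]
nearcap [array([0.4762, 0.3697, 0.18  ]), array([0.4826, 0.3241, 0.14  ])]
nearbase [array([0.4845, 0.3124, 0.    ])]
nbL [array([0.5201, 0.3154, 0.    ])]
nbR [array([0.449 , 0.3094, 0.    ])]
beakrim [array([ 0.5494, -0.3807,  0.068 ])]
beakbase [array([ 0.5475, -0.3826, -0.    ])]
rimL [array([ 0.5773, -0.3784,  0.068 ])]
rimR [array([ 0.5205, -0.383 ,  0.068 ])]
alt rim L [array([0.842 , 0.4277, 0.068 ])]
alt rim R [array([0.7951, 0.4037, 0.068 ])]
altbase [array([0.8231, 0.4165, 0.    ])]
foiltop [array([ 0.3771, -0.2511,  0.084 ])]
foilbase [array([ 0.3751, -0.2667,  0.    ])]
cuprim [array([ 0.502 , -0.2687,  0.035 ])]
squeezetop [array([0.3734, 0.3022, 0.169 ])]
A [array([0.5342, 0.0106, 0.028 ])]
B [array([0.4307, 0.0596, 0.028 ])]
C [array([0.5643, 0.1326, 0.028 ])]
D [array([0.4616, 0.1606, 0.028 ])]
AL [array([0.5683, 0.0134, 0.028 ])]
AR [array([0.501 , 0.0079, 0.028 ])]
BL [array([0.4731, 0.0631, 0.028 ])]
BR [array([0.3882, 0.056 , 0.028 ])]
CL [array([0.6165, 0.1369, 0.028 ])]
CR [array([0.5121, 0.1282, 0.028 ])]
DL [array([0.4979, 0.1636, 0.028 ])]
DR [array([0.4253, 0.1576, 0.028 ])]
[ 0.25049068 -0.49679994  0.37355737] [[ 3.18589212e-01 -9.47892721e-01 -5.51462908e-04]
 [-9.01796243e-01 -3.03275181e-01  3.07876112e-01]
 [-2.92000770e-01 -9.75887007e-02 -9.51426295e-01]] 352.8723300391402
```

```bash
cat >> h.py <<'E'
from scipy.spatial.transform import Rotation as Ro
def to(p,yaw=None):
    """shift (mm) & wz to bring TCP to p, from measured state"""
    s=state(); w,x,y,z=s["ee_rot"]; R=Ro.from_quat([x,y,z,w]).as_matrix()
    cy=np.arctan2(R[1,0],R[0,0]); d=R.T@(np.array(p)-s["tcp_pos"])*1000
    print("t%.1f"%s["t"],"tcp",s["tcp_pos"].round(4),"yaw",cy.round(3),"q",s["qpos"].round(2),"-> t",d.round(1),"wz",None if yaw is None else round(-(yaw-cy),3))
def shot(name,cam="wrist"):
    m=camera_model(cam); im=get_image(cam)[:,:,::-1].copy(); cv2.imwrite(f"pics/{name}.png",im); np.save(f"pics/{name}.npy",m,allow_pickle=True); return im
def wz(name,uv,z):
    return onz("wrist",uv,z,np.load(f"pics/{name}.npy",allow_pickle=True).item())
E
python3 - <<'E'
from h import *
print(tri("scene",(408,30),"side",(268,33)))
print(tri("scene",(100,147),"side",(104,205)))
to((.549,-.381,.25))
E
```

```text
(array([ 0.6988, -0.6327,  0.3958]), np.float64(0.0084))
(array([0.7006, 0.4909, 0.3944]), np.float64(0.0151))
t0.1 tcp [ 0.1749 -0.5212  0.2307] yaw 0.324 q [-1.25  0.09  0.18  1.66 -0.    1.57] -> t [399.2 -13.9 -19.3] wz None
```

>>> {"name": "step_arm", "arguments": {
  "motion": [
    {"tx": 40, "ty": -1, "tz": -20, "jaw": 85},
    {"tx": 80, "ty": -3, "tz": -20, "jaw": 85},
    {"tx": 120, "ty": -4, "tz": -20, "jaw": 85},
    {"tx": 160, "ty": -6, "tz": -20, "jaw": 85},
    {"tx": 200, "ty": -7, "tz": -20, "jaw": 85},
    {"tx": 240, "ty": -8, "tz": -20, "jaw": 85},
    {"tx": 280, "ty": -10, "tz": -20, "jaw": 85},
    {"tx": 320, "ty": -11, "tz": -20, "jaw": 85}
  ]
}}

```text
invalid input at $.motion[0]: expected keys tx, ty, tz, wx, wy, wz, jaw
```

>>> {"name": "step_arm", "arguments": {
  "motion": [
    {"tx": 30, "ty": -1},
    {"tx": 30, "ty": -1},
    {"tx": 30, "ty": -1},
    {"tx": 30, "ty": -1}
  ]
}}

```text
invalid input at $.motion[0]: expected keys tx, ty, tz, wx, wy, wz, jaw
```

```bash
python3 - <<'E'
from h import *
shot("w1"); to((.549,-.381,.25))
E
```

```text
t0.1 tcp [ 0.1749 -0.5212  0.2307] yaw 0.324 q [-1.25  0.09  0.18  1.66  0.    1.57] -> t [399.2 -14.  -19.3] wz None
```

View pics/w1.png

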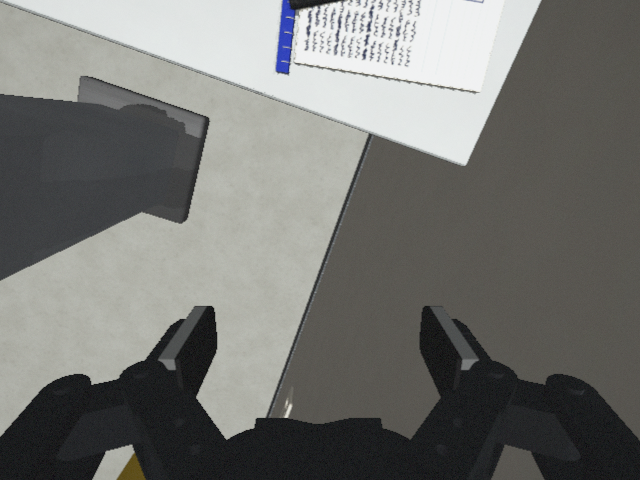

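The move was refused because every row needs all the keys. The picture shows the fingers low in the wrist view at (200,340) and (440,340), with tool +x pointing up in the image.

>>> {"name": "step_arm", "arguments": {
  "motion": [
    {"tx": 40, "ty": -1, "tz": -20, "wx": 0, "wy": 0, "wz": 0, "jaw": 85},
    {"tx": 80, "ty": -3, "tz": -20, "wx": 0, "wy": 0, "wz": 0, "jaw": 85},
    {"tx": 120, "ty": -4, "tz": -20, "wx": 0, "wy": 0, "wz": 0, "jaw": 85},
    {"tx": 160, "ty": -6, "tz": -20, "wx": 0, "wy": 0, "wz": 0, "jaw": 85},
    {"tx": 200, "ty": -7, "tz": -20, "wx": 0, "wy": 0, "wz": 0, "jaw": 85},
    {"tx": 240, "ty": -8, "tz": -20, "wx": 0, "wy": 0, "wz": 0, "jaw": 85},
    {"tx": 280, "ty": -10, "tz": -20, "wx": 0, "wy": 0, "wz": 0, "jaw": 85},
    {"tx": 320, "ty": -11, "tz": -20, "wx": 0, "wy": 0, "wz": 0, "jaw": 85}
  ]
}}

```text
t: 0.82
tcp_pos: [0.4765, -0.408, 0.2511]
ee_rot: [-0.0, 0.987, 0.161, -0.0]
force: [0.5, -0.8, 0.3]
width: 0.992
finger_force: 0.0
```

>>> {"name": "step_arm", "arguments": {
  "motion": [
    {"tx": 30, "ty": -1, "tz": 0, "wx": 0, "wy": 0, "wz": 0, "jaw": 85},
    {"tx": 30, "ty": -1, "tz": 0, "wx": 0, "wy": 0, "wz": 0, "jaw": 85},
    {"tx": 30, "ty": -1, "tz": 0, "wx": 0, "wy": 0, "wz": 0, "jaw": 85},
    {"tx": 30, "ty": -1, "tz": 0, "wx": 0, "wy": 0, "wz": 0, "jaw": 85}
  ]
}}

```text
t: 1.15
tcp_pos: [0.5028, -0.3987, 0.2508]
ee_rot: [-0.0, 0.987, 0.161, -0.0]
force: [0.6, -0.6, -1.0]
width: 0.994
finger_force: 0.0
```

```bash
python3 - <<'E'
from h import *
shot("w2"); to((.549,-.381,.25))
E
```

```text
t1.2 tcp [ 0.5023 -0.399   0.2512] yaw 0.323 q [-0.67  0.33  0.5   1.74 -0.    2.15] -> t [50.  -2.2  1.2] wz None
```

View pics/w2.png

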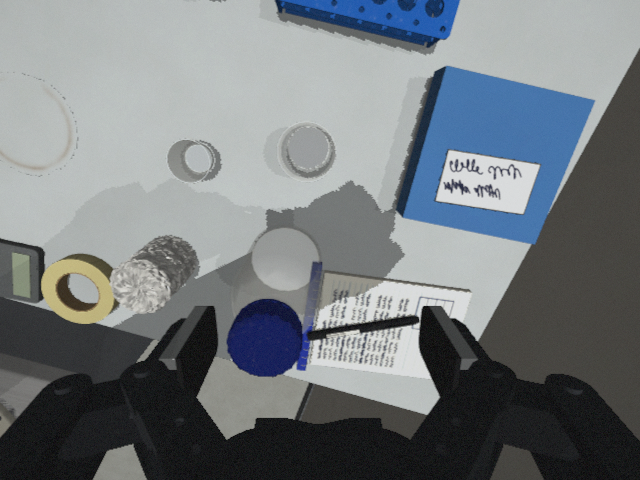

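The wrist view shows:
- **Beaker:** rim about (306,152), left and right edges at 278 and 335.
- **Cup:** (190,160).
- **Foil:** top about (141,287).
- **Large bottle:** cap (265,338), base (284,258).

```bash
python3 - <<'E'
from h import *
for n,u,z in [("beakrim",(306,152),.068),("beakbase",(311,148),.002),("rimL",(278,152),.068),("rimR",(335,152),.068),("foil",(141,287),.084),("cap",(265,338),.18),("base",(285,259),.003),("cup",(187,160),.035)]: print(n,wz("w2",u,z))
E
```

```text
beakrim [ 0.5538 -0.3711  0.068 ]
beakbase [ 0.5545 -0.3743  0.002 ]
rimL [ 0.5458 -0.3473  0.068 ]
rimR [ 0.5621 -0.3958  0.068 ]
foil [ 0.3839 -0.2596  0.084 ]
cap [ 0.4328 -0.384   0.18  ]
base [ 0.4238 -0.385   0.003 ]
cup [ 0.5062 -0.2609  0.035 ]
```

>>> {"name": "step_arm", "arguments": {
  "motion": [
    {"tx": 56, "ty": -8, "tz": 0, "wx": 0, "wy": 0, "wz": 0, "jaw": 85},
    {"tx": 56, "ty": -8, "tz": 20, "wx": 0, "wy": 0, "wz": 0, "jaw": 85},
    {"tx": 56, "ty": -8, "tz": 60, "wx": 0, "wy": 0, "wz": 0, "jaw": 85},
    {"tx": 56, "ty": -8, "tz": 100, "wx": 0, "wy": 0, "wz": 0, "jaw": 85},
    {"tx": 56, "ty": -8, "tz": 130, "wx": 0, "wy": 0, "wz": 0, "jaw": 85},
    {"tx": 56, "ty": -8, "tz": 130, "wx": 0, "wy": 0, "wz": 0, "jaw": 85},
    {"tx": 56, "ty": -8, "tz": 130, "wx": 0, "wy": 0, "wz": 0, "jaw": 85}
  ]
}}

```text
t: 1.78
tcp_pos: [0.5518, -0.3735, 0.1209]
ee_rot: [-0.001, 0.987, 0.16, -0.001]
force: [-0.1, -0.1, 1.9]
width: 0.999
finger_force: 0.0
```

```bash
python3 - <<'E'
from h import *
shot("w3"); to((.553,-.374,.031))
E
```

```text
t1.8 tcp [ 0.553  -0.3742  0.1234] yaw 0.322 q [-0.59  0.36  0.29  1.5  -0.    2.22] -> t [-0.  -0.3 92.4] wz None
```

View pics/w3.png

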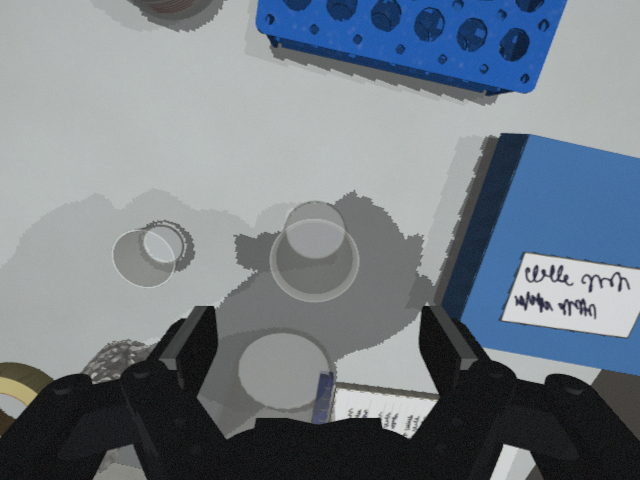

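The rim is at (315,260) and the foot at (316,230), laterally centred between the fingers at 318.

```bash
python3 - <<'E'
from h import *
for u,z in (((315,260),.068),((316,230),.002),((271,260),.068),((359,260),.068)): print(wz("w3",u,z))
E
```

```text
[ 0.555  -0.3715  0.068 ]
[ 0.5543 -0.3719  0.002 ]
[ 0.5467 -0.3467  0.068 ]
[ 0.5633 -0.3962  0.068 ]
```

>>> {"name": "step_arm", "arguments": {
  "motion": [
    {"tx": 2, "ty": -1, "tz": 30, "wx": 0, "wy": 0, "wz": 0, "jaw": 85},
    {"tx": 2, "ty": -1, "tz": 60, "wx": 0, "wy": 0, "wz": 0, "jaw": 85},
    {"tx": 2, "ty": -1, "tz": 85, "wx": 0, "wy": 0, "wz": 0, "jaw": 85},
    {"tx": 2, "ty": -1, "tz": 92, "wx": 0, "wy": 0, "wz": 0, "jaw": 85},
    {"tx": 2, "ty": -1, "tz": 92, "wx": 0, "wy": 0, "wz": 0, "jaw": 85}
  ],
  "newtons": 25
}}

```text
t: 2.25
tcp_pos: [0.555, -0.3721, 0.03]
ee_rot: [-0.0, 0.987, 0.161, -0.0]
force: [0.0, 0.6, 0.6]
width: 0.997
finger_force: 0.0
```

>>> {"name": "step_arm", "arguments": {
  "motion": [
    {"tx": 0, "ty": 0, "tz": 0, "wx": 0, "wy": 0, "wz": 0, "jaw": 45},
    {"tx": 0, "ty": 0, "tz": 0, "wx": 0, "wy": 0, "wz": 0, "jaw": 45},
    {"tx": 0, "ty": 0, "tz": 0, "wx": 0, "wy": 0, "wz": 0, "jaw": 45},
    {"tx": 0, "ty": 0, "tz": 0, "wx": 0, "wy": 0, "wz": 0, "jaw": 45},
    {"tx": 0, "ty": 0, "tz": 0, "wx": 0, "wy": 0, "wz": 0, "jaw": 45},
    {"tx": 0, "ty": 0, "tz": 0, "wx": 0, "wy": 0, "wz": 0, "jaw": 45},
    {"tx": 0, "ty": 0, "tz": 0, "wx": 0, "wy": 0, "wz": 0, "jaw": 45},
    {"tx": 0, "ty": 0, "tz": 0, "wx": 0, "wy": 0, "wz": 0, "jaw": 45}
  ]
}}

```text
t: 2.92
tcp_pos: [0.5563, -0.3725, 0.0322]
ee_rot: [0.001, 0.987, 0.161, 0.002]
force: [-0.3, 1.3, 6.1]
width: 0.604
finger_force: 25.0
```

>>> {"name": "step_arm", "arguments": {
  "motion": [
    {"tx": 0, "ty": 0, "tz": -10, "wx": 0, "wy": 0, "wz": 0, "jaw": 45},
    {"tx": 0, "ty": 0, "tz": -30, "wx": 0, "wy": 0, "wz": 0, "jaw": 45},
    {"tx": 0, "ty": 0, "tz": -60, "wx": 0, "wy": 0, "wz": 0, "jaw": 45},
    {"tx": 0, "ty": 0, "tz": -90, "wx": 0, "wy": 0, "wz": 0, "jaw": 45},
    {"tx": 0, "ty": 0, "tz": -120, "wx": 0, "wy": 0, "wz": 0, "jaw": 45},
    {"tx": 0, "ty": 0, "tz": -150, "wx": 0, "wy": 0, "wz": 0, "jaw": 45},
    {"tx": 0, "ty": 0, "tz": -160, "wx": 0, "wy": 0, "wz": 0, "jaw": 45}
  ]
}}

```text
t: 3.5
tcp_pos: [0.556, -0.3723, 0.1961]
ee_rot: [0.003, 0.987, 0.161, 0.003]
force: [0.3, -0.5, 1.7]
width: 0.604
finger_force: 26.4
```

```bash
python3 - <<'E'
from h import *
print(state()["width"]); to((.50,.02,.19))
E
```

```text
0.6040681358420857
t3.5 tcp [ 0.556  -0.3723  0.1961] yaw 0.324 q [-0.59  0.37  0.44  1.64 -0.    2.23] -> t [  71.7 -389.8    4.1] wz None
```

>>> {"name": "step_arm", "arguments": {
  "motion": [
    {"tx": 0, "ty": -20, "tz": -10, "wx": 0, "wy": 0, "wz": 0, "jaw": 45},
    {"tx": 0, "ty": -55, "tz": -10, "wx": 0, "wy": 0, "wz": 0, "jaw": 45},
    {"tx": 0, "ty": -95, "tz": -10, "wx": 0, "wy": 0, "wz": 0, "jaw": 45},
    {"tx": 0, "ty": -135, "tz": -10, "wx": 0, "wy": 0, "wz": 0, "jaw": 45},
    {"tx": 0, "ty": -175, "tz": -10, "wx": 0, "wy": 0, "wz": 0, "jaw": 45},
    {"tx": 0, "ty": -215, "tz": -10, "wx": 0, "wy": 0, "wz": 0, "jaw": 45},
    {"tx": 0, "ty": -255, "tz": -10, "wx": 0, "wy": 0, "wz": 0, "jaw": 45},
    {"tx": 0, "ty": -295, "tz": -10, "wx": 0, "wy": 0, "wz": 0, "jaw": 45}
  ]
}}

```text
t: 4.17
tcp_pos: [0.4602, -0.0905, 0.1998]
ee_rot: [0.0, 0.987, 0.161, 0.0]
force: [1.2, 0.0, -0.0]
width: 0.604
finger_force: 26.5
```

>>> {"name": "step_arm", "arguments": {
  "motion": [
    {"tx": -4, "ty": -40, "tz": 0, "wx": 0, "wy": 0, "wz": 0, "jaw": 45},
    {"tx": -4, "ty": -75, "tz": 0, "wx": 0, "wy": 0, "wz": 0, "jaw": 45},
    {"tx": -4, "ty": -105, "tz": 0, "wx": 0, "wy": 0, "wz": 0, "jaw": 45},
    {"tx": -4, "ty": -120, "tz": 0, "wx": 0, "wy": 0, "wz": 0, "jaw": 45},
    {"tx": -4, "ty": -120, "tz": 0, "wx": 0, "wy": 0, "wz": 0, "jaw": 45},
    {"tx": -4, "ty": -120, "tz": 0, "wx": 0, "wy": 0, "wz": 0, "jaw": 45}
  ]
}}

```text
t: 4.67
tcp_pos: [0.4192, 0.021, 0.2]
ee_rot: [0.0, 0.987, 0.162, 0.001]
force: [0.6, -0.9, -0.4]
width: 0.604
finger_force: 26.5
```

```bash
python3 - <<'E'
from h import *
shot("w4"); to((.534,.011,.2))
E
```

```text
t4.7 tcp [0.4194 0.0204 0.1998] yaw 0.325 q [ 0.05 -0.23 -0.19  1.62 -0.    2.87] -> t [ 1.056e+02  4.550e+01 -1.000e-01] wz None
```

View pics/w4.png

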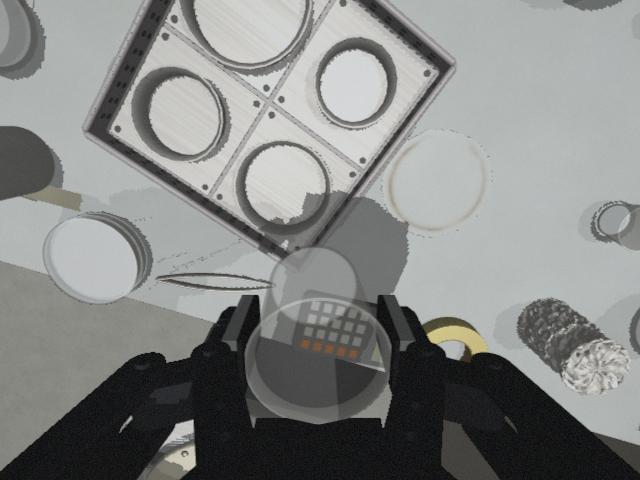

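The tray fills the top of the view. Rims are at about (357,82), (283,185), (182,114) and (250,20). I'll check the two middle sizes in an enlarged crop.

```bash
python3 - <<'E'
from h import *
a=cv2.imread("pics/w4.png")
cv2.imwrite("pics/crop2.png",cv2.resize(a[0:270,80:460],None,fx=2.1,fy=2.1,interpolation=cv2.INTER_CUBIC))
E
```

```text
(no output)
```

View pics/crop2.png

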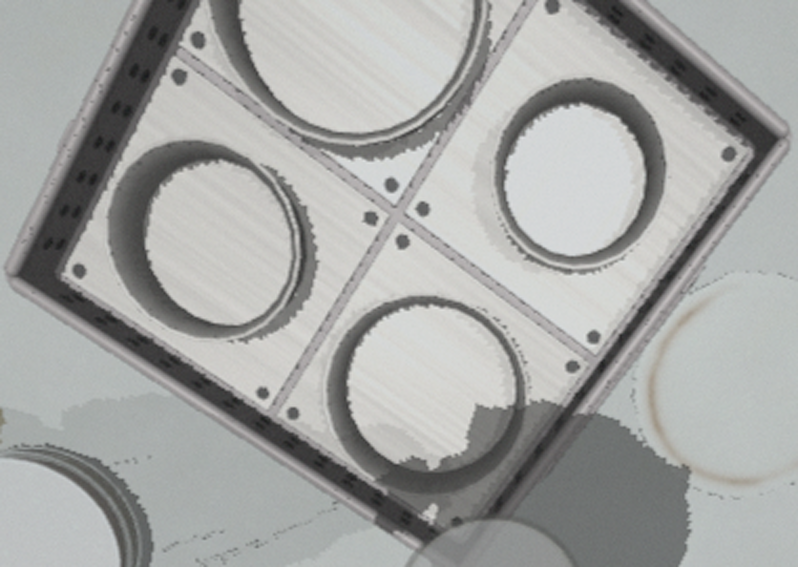

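```bash
python3 - <<'E'
from h import *
f=lambda p:(p[0]/2.1+80,p[1]/2.1)
P=lambda p,z:wz("w4",f(p),z)
L,R=P((8,280),.033),P((791,138),.033); print("L,R",L,R,(L+R)/2,np.linalg.norm(L-R), "junction",P((397,211),.004))
def circ(q):
    q=np.array(q)[:,:2]; s=np.linalg.lstsq(np.c_[2*q,np.ones(len(q))],(q**2).sum(1),rcond=None)[0]
    r=np.sqrt(s[2]+s[:2]@s[:2]); print(" c",s[:2].round(4),"d",round(2*r,4),(np.hypot(*(q-s[:2]).T)-r).round(4))
D={"A":[(495,178),(664,170),(580,78),(575,270)],"B":[(328,392),(524,390),(425,296),(428,491)],"D":[(108,225),(301,240),(185,140),(228,339)]}
for k,v in D.items(): print(k); circ([P(p,.028) for p in v])
s=None
E
```

```text
L,R [0.4264 0.23   0.033 ] [ 0.5737 -0.0444  0.033 ] [0.50005 0.0928  0.033  ] 0.3114364301105444 junction [0.5016 0.094  0.004 ]
A
 c [0.5357 0.0264] d 0.0675 [-0.0008 -0.0007  0.0008  0.0007]
B
 c [0.434  0.0579] d 0.0835 [ 0.  0. -0. -0.]
D
 c [0.4648 0.1599] d 0.0762 [ 0.0004  0.0004 -0.0004 -0.0003]
```

```bash
python3 - <<'E'
from h import *
print(wz("w4",(318,361),.236),wz("w4",(314,288),.169)); to((.536,.026,.12))
E
```

```text
[0.4189 0.02   0.236 ] [0.415  0.0209 0.169 ]
t4.7 tcp [0.4194 0.0204 0.1998] yaw 0.325 q [ 0.05 -0.23 -0.19  1.62 -0.    2.87] -> t [112.2  31.8  79.9] wz None
```

>>> {"name": "step_arm", "arguments": {
  "motion": [
    {"tx": 40, "ty": 11, "tz": 0, "wx": 0, "wy": 0, "wz": 0, "jaw": 45},
    {"tx": 80, "ty": 23, "tz": 15, "wx": 0, "wy": 0, "wz": 0, "jaw": 45},
    {"tx": 112, "ty": 32, "tz": 45, "wx": 0, "wy": 0, "wz": 0, "jaw": 45},
    {"tx": 112, "ty": 32, "tz": 80, "wx": 0, "wy": 0, "wz": 0, "jaw": 45},
    {"tx": 112, "ty": 32, "tz": 110, "wx": 0, "wy": 0, "wz": 0, "jaw": 45},
    {"tx": 112, "ty": 32, "tz": 110, "wx": 0, "wy": 0, "wz": 0, "jaw": 45},
    {"tx": 112, "ty": 32, "tz": 110, "wx": 0, "wy": 0, "wz": 0, "jaw": 45}
  ]
}}

```text
t: 5.3
tcp_pos: [0.5348, 0.0247, 0.0883]
ee_rot: [-0.0, 0.987, 0.16, -0.002]
force: [0.1, -0.5, 0.9]
width: 0.607
finger_force: 26.6
```

```bash
python3 - <<'E'
from h import *
shot("w5"); to((.536,.026,.037))
E
```

```text
t5.3 tcp [0.5359 0.0249 0.0905] yaw 0.323 q [ 0.05  0.05 -0.14  1.39 -0.    2.87] -> t [ 0.4 -1.  53.5] wz None
```

View pics/w5.png

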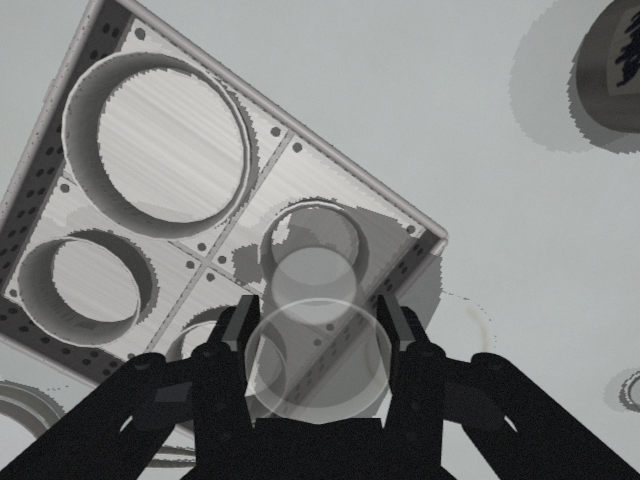

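The A rim is about (313,246), with the beaker foot above it at (315,286). The C rim spans x 62–250, y 50–238.

```bash
python3 - <<'E'
from h import *
P=lambda p:wz("w5",p,.028)
print(P((260,245)),P((366,245)),P((313,198)),"foot",wz("w5",(315,286),.059))
def circ(q):
    q=np.array(q)[:,:2]; s=np.linalg.lstsq(np.c_[2*q,np.ones(len(q))],(q**2).sum(1),rcond=None)[0]
    r=np.sqrt(s[2]+s[:2]@s[:2]); print(" c",s[:2].round(4),"d",round(2*r,4),(np.hypot(*(q-s[:2]).T)-r).round(4))
circ([P(p) for p in [(260,245),(366,245),(313,198)]])
circ([P(p) for p in [(62,125),(252,155),(137,50),(170,238)]])
E
```

```text
[0.5338 0.0606 0.028 ] [ 5.542e-01 -5.000e-04  2.800e-02] [0.5715 0.0391 0.028 ] foot [0.5325 0.0247 0.059 ]
 c [0.5407 0.029 ] d 0.0648 [-0.  0.  0.]
 c [0.5691 0.1295] d 0.1033 [ 0.0008  0.0007 -0.0009 -0.0007]
```

>>> {"name": "step_arm", "arguments": {
  "motion": [
    {"tx": 3, "ty": -1, "tz": 5, "wx": 0, "wy": 0, "wz": 0, "jaw": 45},
    {"tx": 3, "ty": -1, "tz": 20, "wx": 0, "wy": 0, "wz": 0, "jaw": 45},
    {"tx": 3, "ty": -1, "tz": 35, "wx": 0, "wy": 0, "wz": 0, "jaw": 45},
    {"tx": 3, "ty": -1, "tz": 45, "wx": 0, "wy": 0, "wz": 0, "jaw": 45},
    {"tx": 3, "ty": -1, "tz": 50, "wx": 0, "wy": 0, "wz": 0, "jaw": 45},
    {"tx": 3, "ty": -1, "tz": 53, "wx": 0, "wy": 0, "wz": 0, "jaw": 45},
    {"tx": 3, "ty": -1, "tz": 53, "wx": 0, "wy": 0, "wz": 0, "jaw": 45},
    {"tx": 3, "ty": -1, "tz": 53, "wx": 0, "wy": 0, "wz": 0, "jaw": 45}
  ]
}}

```text
t: 6.02
tcp_pos: [0.5386, 0.0277, 0.0372]
ee_rot: [0.0, 0.987, 0.161, 0.001]
force: [-0.3, -0.1, 0.0]
width: 0.608
finger_force: 26.6
```

>>> {"name": "step_arm", "arguments": {
  "motion": [
    {"tx": 0, "ty": 0, "tz": 1, "wx": 0, "wy": 0, "wz": 0, "jaw": 45},
    {"tx": 0, "ty": 0, "tz": 1, "wx": 0, "wy": 0, "wz": 0, "jaw": 56},
    {"tx": 0, "ty": 0, "tz": 1, "wx": 0, "wy": 0, "wz": 0, "jaw": 65},
    {"tx": 0, "ty": 0, "tz": 1, "wx": 0, "wy": 0, "wz": 0, "jaw": 75},
    {"tx": 0, "ty": 0, "tz": 1, "wx": 0, "wy": 0, "wz": 0, "jaw": 80},
    {"tx": 0, "ty": 0, "tz": 1, "wx": 0, "wy": 0, "wz": 0, "jaw": 80},
    {"tx": 0, "ty": 0, "tz": 1, "wx": 0, "wy": 0, "wz": 0, "jaw": 80},
    {"tx": 0, "ty": 0, "tz": 1, "wx": 0, "wy": 0, "wz": 0, "jaw": 80}
  ]
}}

```text
t: 6.68
tcp_pos: [0.5381, 0.0276, 0.0353]
ee_rot: [0.0, 0.987, 0.161, -0.0]
force: [-1.0, 0.1, 0.6]
width: 0.934
finger_force: 0.0
```

>>> {"name": "step_arm", "arguments": {
  "motion": [
    {"tx": 0, "ty": 0, "tz": -15, "wx": 0, "wy": 0, "wz": 0, "jaw": 80},
    {"tx": 0, "ty": 0, "tz": -40, "wx": 0, "wy": 0, "wz": 0, "jaw": 85},
    {"tx": 0, "ty": 0, "tz": -80, "wx": 0, "wy": 0, "wz": 0, "jaw": 85},
    {"tx": 0, "ty": 0, "tz": -120, "wx": 0, "wy": 0, "wz": 0, "jaw": 85},
    {"tx": 0, "ty": 0, "tz": -150, "wx": 0, "wy": 0, "wz": 0, "jaw": 85},
    {"tx": 0, "ty": 0, "tz": -150, "wx": 0, "wy": 0, "wz": 0, "jaw": 85}
  ]
}}

```text
t: 7.18
tcp_pos: [0.5402, 0.0278, 0.1923]
ee_rot: [0.001, 0.987, 0.161, 0.005]
force: [0.8, 0.1, -0.4]
width: 0.994
finger_force: 0.0
```

```bash
python3 - <<'E'
from h import *
shot("w6"); to((.384,-.2596,.2))
E
```

```text
t7.2 tcp [0.5397 0.0277 0.1891] yaw 0.324 q [0.05 0.05 0.05 1.57 0.   2.87] -> t [-238.9  222.9  -11.9] wz None
```

View pics/w6.png

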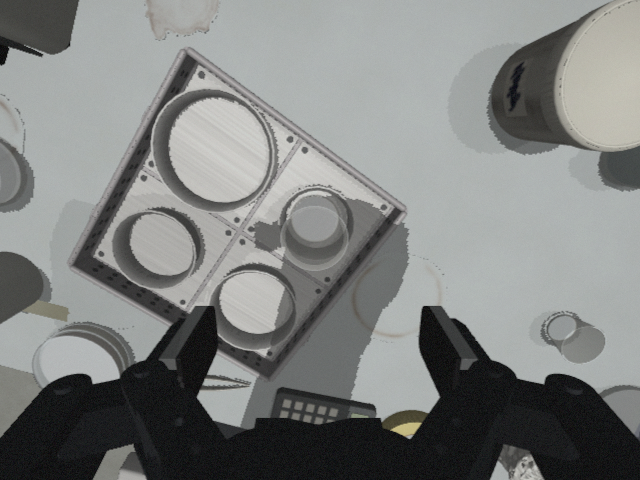

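The beaker stands in A, with its rim at (314,237) and foot at (315,215). All four tray corners are visible: (70,265), (405,212), (189,49) and (268,378).

```bash
python3 - <<'E'
from h import *
print(wz("w6",(314,237),.072),wz("w6",(315,215),.005))
c=[wz("w6",p,.034) for p in [(70,265),(405,212),(189,49),(268,378)]]
print(c,np.mean(c,0)); to((.35,-.257,.2))
E
```

```text
[0.5378 0.0289 0.072 ] [0.5396 0.029  0.005 ]
[array([0.4304, 0.2287, 0.034 ]), array([ 0.5737, -0.0428,  0.034 ]), array([0.6391, 0.1637, 0.034 ]), array([0.369 , 0.0226, 0.034 ])] [0.50305 0.09305 0.034  ]
t7.2 tcp [0.5397 0.0277 0.1891] yaw 0.324 q [0.05 0.05 0.05 1.57 0.   2.87] -> t [-270.3  209.6  -12.1] wz None
```

>>> {"name": "step_arm", "arguments": {
  "motion": [
    {"tx": -28, "ty": 26, "tz": -10, "wx": 0, "wy": 0, "wz": 0, "jaw": 85},
    {"tx": -56, "ty": 52, "tz": -10, "wx": 0, "wy": 0, "wz": 0, "jaw": 85},
    {"tx": -84, "ty": 78, "tz": -10, "wx": 0, "wy": 0, "wz": 0, "jaw": 85},
    {"tx": -112, "ty": 104, "tz": -10, "wx": 0, "wy": 0, "wz": 0, "jaw": 85},
    {"tx": -140, "ty": 130, "tz": -10, "wx": 0, "wy": 0, "wz": 0, "jaw": 85},
    {"tx": -168, "ty": 156, "tz": -10, "wx": 0, "wy": 0, "wz": 0, "jaw": 85},
    {"tx": -196, "ty": 182, "tz": -10, "wx": 0, "wy": 0, "wz": 0, "jaw": 85},
    {"tx": -224, "ty": 208, "tz": -10, "wx": 0, "wy": 0, "wz": 0, "jaw": 85}
  ]
}}

```text
t: 7.9
tcp_pos: [0.3905, -0.2419, 0.1943]
ee_rot: [-0.0, 0.987, 0.161, -0.0]
force: [1.4, 0.5, 0.1]
width: 0.995
finger_force: 0.0
```

>>> {"name": "step_arm", "arguments": {
  "motion": [
    {"tx": -15, "ty": 15, "tz": 20, "wx": 0, "wy": 0, "wz": 0, "jaw": 85},
    {"tx": -15, "ty": 15, "tz": 40, "wx": 0, "wy": 0, "wz": 0, "jaw": 85},
    {"tx": -15, "ty": 15, "tz": 50, "wx": 0, "wy": 0, "wz": 0, "jaw": 85},
    {"tx": -15, "ty": 15, "tz": 50, "wx": 0, "wy": 0, "wz": 0, "jaw": 85},
    {"tx": -15, "ty": 15, "tz": 50, "wx": 0, "wy": 0, "wz": 0, "jaw": 85}
  ]
}}

```text
t: 8.32
tcp_pos: [0.3824, -0.2591, 0.1449]
ee_rot: [-0.001, 0.987, 0.162, -0.001]
force: [-0.6, 0.5, 1.1]
width: 0.996
finger_force: 0.0
```

```bash
python3 - <<'E'
from h import *
shot("w7"); to((.384,-.2596,.04))
E
```

```text
t8.4 tcp [ 0.3829 -0.2592  0.1457] yaw 0.325 q [-0.6  -0.14 -0.21  1.5   0.    2.22] -> t [  0.9   0.7 105.7] wz None
```

View pics/w7.png

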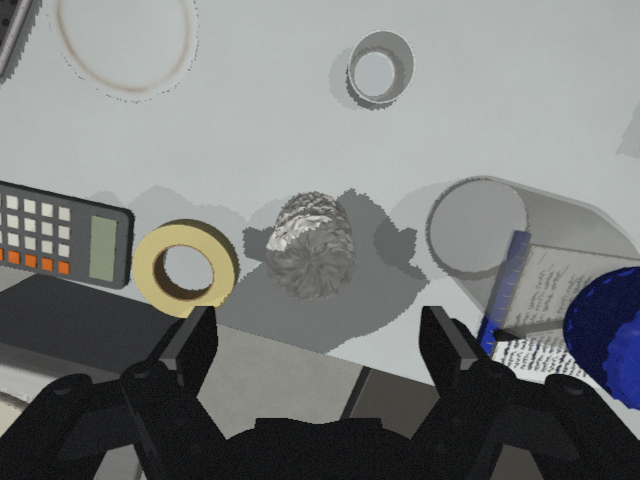

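The foil's top is at (312,258), spanning x 267–356. The tape is clear on the left, and the bottle base is at (477,225).

```bash
python3 - <<'E'
from h import *
print(wz("w7",(312,257),.084),wz("w7",(267,257),.084),wz("w7",(356,257),.084),"large",wz("w7",(477,225),.003),"cup",wz("w7",(381,68),.035))
E
```

```text
[ 0.384  -0.2556  0.084 ] [ 0.3751 -0.2293  0.084 ] [ 0.3926 -0.2813  0.084 ] large [ 0.4257 -0.3857  0.003 ] cup [ 0.5049 -0.2619  0.035 ]
```

>>> {"name": "step_arm", "arguments": {
  "motion": [
    {"tx": 2, "ty": -3, "tz": 25, "wx": 0, "wy": 0, "wz": 0, "jaw": 85},
    {"tx": 2, "ty": -3, "tz": 60, "wx": 0, "wy": 0, "wz": 0, "jaw": 85},
    {"tx": 2, "ty": -3, "tz": 90, "wx": 0, "wy": 0, "wz": 0, "jaw": 85},
    {"tx": 2, "ty": -3, "tz": 105, "wx": 0, "wy": 0, "wz": 0, "jaw": 85},
    {"tx": 2, "ty": -3, "tz": 105, "wx": 0, "wy": 0, "wz": 0, "jaw": 85}
  ],
  "newtons": 30
}}

```text
t: 8.78
tcp_pos: [0.3827, -0.2548, 0.0379]
ee_rot: [-0.001, 0.987, 0.162, -0.001]
force: [-0.2, -0.1, 0.4]
width: 0.997
finger_force: 0.0
```

>>> {"name": "step_arm", "arguments": {
  "motion": [
    {"tx": 0, "ty": 0, "tz": 0, "wx": 0, "wy": 0, "wz": 0, "jaw": 50},
    {"tx": 0, "ty": 0, "tz": 0, "wx": 0, "wy": 0, "wz": 0, "jaw": 50},
    {"tx": 0, "ty": 0, "tz": 0, "wx": 0, "wy": 0, "wz": 0, "jaw": 50},
    {"tx": 0, "ty": 0, "tz": 0, "wx": 0, "wy": 0, "wz": 0, "jaw": 50},
    {"tx": 0, "ty": 0, "tz": 0, "wx": 0, "wy": 0, "wz": 0, "jaw": 50},
    {"tx": 0, "ty": 0, "tz": 0, "wx": 0, "wy": 0, "wz": 0, "jaw": 50},
    {"tx": 0, "ty": 0, "tz": 0, "wx": 0, "wy": 0, "wz": 0, "jaw": 50}
  ]
}}

```text
t: 9.37
tcp_pos: [0.3847, -0.2566, 0.0428]
ee_rot: [0.001, 0.987, 0.161, 0.001]
force: [-0.2, 3.2, 5.4]
width: 0.676
finger_force: 31.5
```

>>> {"name": "step_arm", "arguments": {
  "motion": [
    {"tx": 0, "ty": 0, "tz": -10, "wx": 0, "wy": 0, "wz": 0, "jaw": 50},
    {"tx": 0, "ty": 0, "tz": -30, "wx": 0, "wy": 0, "wz": 0, "jaw": 50},
    {"tx": 0, "ty": 0, "tz": -60, "wx": 0, "wy": 0, "wz": 0, "jaw": 50},
    {"tx": 0, "ty": 0, "tz": -90, "wx": 0, "wy": 0, "wz": 0, "jaw": 50},
    {"tx": 0, "ty": 0, "tz": -120, "wx": 0, "wy": 0, "wz": 0, "jaw": 50},
    {"tx": 0, "ty": 0, "tz": -140, "wx": 0, "wy": 0, "wz": 0, "jaw": 50},
    {"tx": 0, "ty": 0, "tz": -140, "wx": 0, "wy": 0, "wz": 0, "jaw": 50}
  ]
}}

```text
t: 9.95
tcp_pos: [0.385, -0.2574, 0.1866]
ee_rot: [0.003, 0.987, 0.161, 0.003]
force: [0.7, -1.6, -0.7]
width: 0.676
finger_force: 32.5
```

```bash
python3 - <<'E'
from h import *
to((.4665,.161,.18),.5)
E
```

```text
t9.9 tcp [ 0.385  -0.2574  0.1866] yaw 0.324 q [-0.59 -0.14 -0.13  1.57 -0.    2.23] -> t [ 210.3 -370.8    5.1] wz -0.176
```

>>> {"name": "step_arm", "arguments": {
  "motion": [
    {"tx": 18, "ty": -30, "tz": 0, "wx": 0, "wy": 0, "wz": -0.1, "jaw": 50},
    {"tx": 37, "ty": -64, "tz": 0, "wx": 0, "wy": 0, "wz": -0.2, "jaw": 50},
    {"tx": 56, "ty": -98, "tz": 0, "wx": 0, "wy": 0, "wz": -0.3, "jaw": 50},
    {"tx": 75, "ty": -132, "tz": 0, "wx": 0, "wy": 0, "wz": -0.3, "jaw": 50},
    {"tx": 94, "ty": -166, "tz": 0, "wx": 0, "wy": 0, "wz": -0.3, "jaw": 50},
    {"tx": 113, "ty": -200, "tz": 0, "wx": 0, "wy": 0, "wz": -0.3, "jaw": 50},
    {"tx": 132, "ty": -234, "tz": 0, "wx": 0, "wy": 0, "wz": -0.3, "jaw": 50},
    {"tx": 151, "ty": -268, "tz": 0, "wx": 0, "wy": 0, "wz": -0.3, "jaw": 50}
  ]
}}

```text
t: 10.62
tcp_pos: [0.4414, 0.0478, 0.1813]
ee_rot: [0.0, 0.952, 0.307, 0.001]
force: [1.2, -0.5, -0.8]
width: 0.675
finger_force: 32.5
```

```bash
python3 - <<'E'
from h import *
to((.4665,.161,.12),.62)
E
```

```text
t10.6 tcp [0.4414 0.0478 0.1813] yaw 0.624 q [ 0.11 -0.18 -0.18  1.57 -0.    2.63] -> t [ 86.5 -77.3  61.3] wz 0.004
```

>>> {"name": "step_arm", "arguments": {
  "motion": [
    {"tx": 27, "ty": -24, "tz": 0, "wx": 0, "wy": 0, "wz": 0, "jaw": 50},
    {"tx": 54, "ty": -48, "tz": 5, "wx": 0, "wy": 0, "wz": 0, "jaw": 50},
    {"tx": 80, "ty": -70, "tz": 30, "wx": 0, "wy": 0, "wz": 0, "jaw": 50},
    {"tx": 87, "ty": -77, "tz": 60, "wx": 0, "wy": 0, "wz": 0, "jaw": 50},
    {"tx": 87, "ty": -77, "tz": 75, "wx": 0, "wy": 0, "wz": 0, "jaw": 50},
    {"tx": 87, "ty": -77, "tz": 75, "wx": 0, "wy": 0, "wz": 0, "jaw": 50},
    {"tx": 87, "ty": -77, "tz": 75, "wx": 0, "wy": 0, "wz": 0, "jaw": 50}
  ]
}}

```text
t: 11.2
tcp_pos: [0.4666, 0.1591, 0.1055]
ee_rot: [0.0, 0.952, 0.307, -0.0]
force: [-0.5, 0.4, -0.9]
width: 0.675
finger_force: 32.5
```

```bash
python3 - <<'E'
from h import *
shot("w8"); to((.4665,.161,.045),.62)
E
```

```text
t11.2 tcp [0.4673 0.159  0.1066] yaw 0.624 q [ 0.33 -0.06 -0.21  1.42 -0.    2.85] -> t [ 0.5 -2.1 61.6] wz 0.004
```

View pics/w8.png

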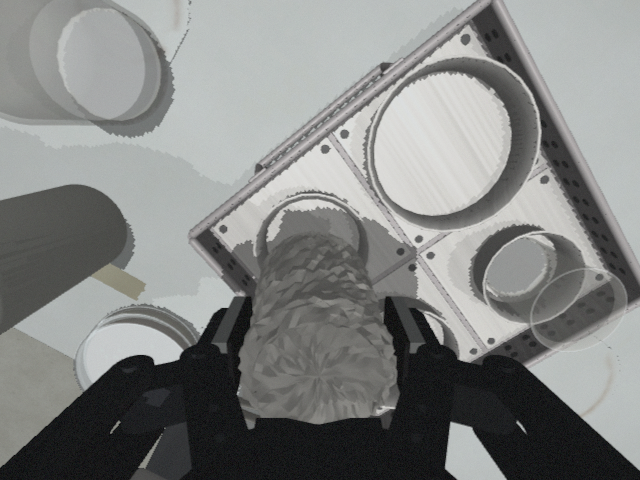

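D's rim spans x 256–367 (top at 192), with the foil beaker above it spanning x 240–398 at the top. C's rim spans x 367–541, y 57–230, and the small bottle's base is at about (110,63).

```bash
python3 - <<'E'
from h import *
P=lambda p:wz("w8",p,.028)
def circ(q):
    q=np.array(q)[:,:2]; s=np.linalg.lstsq(np.c_[2*q,np.ones(len(q))],(q**2).sum(1),rcond=None)[0]
    r=np.sqrt(s[2]+s[:2]@s[:2]); print(" c",s[:2].round(4),"d",round(2*r,4),(np.hypot(*(q-s[:2]).T)-r).round(4))
circ([P(p) for p in [(256,244),(367,244),(312,192)]])
circ([P(p) for p in [(367,150),(541,138),(470,57),(440,230)]])
print("corners",wz("w8",(190,237),.034),wz("w8",(495,0),.034))
print("smallbase",wz("w8",(110,63),.003), "edges",wz("w8",(59,63),.003),wz("w8",(162,63),.003))
E
```

```text
c [0.4672 0.1635] d 0.0733 [-0. -0. -0.]
 c [0.5683 0.13  ] d 0.103 [ 0.0008  0.0008 -0.0008 -0.0007]
corners [0.4292 0.2313 0.034 ] [0.6364 0.1661 0.034 ]
smallbase [0.4855 0.3325 0.003 ] edges [0.4668 0.3585 0.003 ] [0.5046 0.306  0.003 ]
```

>>> {"name": "step_arm", "arguments": {
  "motion": [
    {"tx": 2, "ty": -2, "tz": 5, "wx": 0, "wy": 0, "wz": 0, "jaw": 50},
    {"tx": 2, "ty": -2, "tz": 20, "wx": 0, "wy": 0, "wz": 0, "jaw": 50},
    {"tx": 2, "ty": -2, "tz": 35, "wx": 0, "wy": 0, "wz": 0, "jaw": 50},
    {"tx": 2, "ty": -2, "tz": 48, "wx": 0, "wy": 0, "wz": 0, "jaw": 50},
    {"tx": 2, "ty": -2, "tz": 55, "wx": 0, "wy": 0, "wz": 0, "jaw": 50},
    {"tx": 2, "ty": -2, "tz": 58, "wx": 0, "wy": 0, "wz": 0, "jaw": 50},
    {"tx": 2, "ty": -2, "tz": 58, "wx": 0, "wy": 0, "wz": 0, "jaw": 50},
    {"tx": 2, "ty": -2, "tz": 58, "wx": 0, "wy": 0, "wz": 0, "jaw": 50}
  ]
}}

```text
t: 11.92
tcp_pos: [0.468, 0.162, 0.0483]
ee_rot: [-0.0, 0.952, 0.307, 0.001]
force: [-0.6, 0.2, -1.5]
width: 0.675
finger_force: 32.5
```

>>> {"name": "step_arm", "arguments": {
  "motion": [
    {"tx": 0, "ty": 0, "tz": 2, "wx": 0, "wy": 0, "wz": 0, "jaw": 50},
    {"tx": 0, "ty": 0, "tz": 2, "wx": 0, "wy": 0, "wz": 0, "jaw": 50}
  ]
}}

```text
t: 12.08
tcp_pos: [0.4685, 0.1623, 0.0468]
ee_rot: [-0.0, 0.952, 0.307, 0.001]
force: [0.6, -0.6, 5.7]
width: 0.674
finger_force: 32.9
```

>>> {"name": "step_arm", "arguments": {
  "motion": [
    {"tx": 0, "ty": 0, "tz": 0, "wx": 0, "wy": 0, "wz": 0, "jaw": 62},
    {"tx": 0, "ty": 0, "tz": 0, "wx": 0, "wy": 0, "wz": 0, "jaw": 70},
    {"tx": 0, "ty": 0, "tz": 0, "wx": 0, "wy": 0, "wz": 0, "jaw": 80},
    {"tx": 0, "ty": 0, "tz": 0, "wx": 0, "wy": 0, "wz": 0, "jaw": 80},
    {"tx": 0, "ty": 0, "tz": 0, "wx": 0, "wy": 0, "wz": 0, "jaw": 80},
    {"tx": 0, "ty": 0, "tz": 0, "wx": 0, "wy": 0, "wz": 0, "jaw": 80}
  ]
}}

```text
t: 12.58
tcp_pos: [0.4674, 0.1619, 0.0452]
ee_rot: [0.0, 0.952, 0.307, -0.0]
force: [0.5, 0.0, -0.1]
width: 0.935
finger_force: 0.0
```

>>> {"name": "step_arm", "arguments": {
  "motion": [
    {"tx": 0, "ty": 0, "tz": -15, "wx": 0, "wy": 0, "wz": 0, "jaw": 80},
    {"tx": 0, "ty": 0, "tz": -45, "wx": 0, "wy": 0, "wz": 0, "jaw": 85},
    {"tx": 0, "ty": 0, "tz": -85, "wx": 0, "wy": 0, "wz": 0, "jaw": 85},
    {"tx": 0, "ty": 0, "tz": -125, "wx": 0, "wy": 0, "wz": 0, "jaw": 85},
    {"tx": 0, "ty": 0, "tz": -165, "wx": 0, "wy": 0, "wz": 0, "jaw": 85},
    {"tx": 0, "ty": 0, "tz": -185, "wx": 0, "wy": 0, "wz": 0, "jaw": 85},
    {"tx": 0, "ty": 0, "tz": -185, "wx": 0, "wy": 0, "wz": 0, "jaw": 85}
  ]
}}

```text
t: 13.17
tcp_pos: [0.4689, 0.1624, 0.2356]
ee_rot: [-0.0, 0.952, 0.307, 0.004]
force: [1.1, 1.2, -0.4]
width: 0.999
finger_force: 0.0
```

```bash
cat >> h.py <<'E'
def bluecap(name,z):
    a=cv2.imread(f"pics/{name}.png"); h=cv2.cvtColor(a,cv2.COLOR_BGR2HSV)
    m=cv2.inRange(h,(112,150,30),(130,255,255)); n,l,st,c=cv2.connectedComponentsWithStats(m)
    for i in range(1,n):
        if st[i,4]>600: x,y,w,hh=st[i,:4]; print("blue",st[i],c[i].round(),wz(name,(x+w/2,y+hh/2),z),"w",np.linalg.norm(wz(name,(x,y+hh/2),z)-wz(name,(x+w,y+hh/2),z)).round(4))
E
python3 - <<'E'
from h import *
shot("w9"); to((.484,.326,.225),.95); bluecap("w9",.14); bluecap("w2",.18); bluecap("w7",.18)
E
```

```text
t13.2 tcp [0.4685 0.1623 0.2329] yaw 0.624 q [ 0.33 -0.05  0.04  1.66 -0.    2.85] -> t [ 108.2 -123.8    8.2] wz -0.326
blue [  76   34   87   80 5099] [118.  75.] [0.4876 0.3254 0.14  ] w 0.0537
blue [ 227  299   82   77 4573] [267. 339.] [ 0.4339 -0.3859  0.18  ] w 0.0573
blue [ 563  267   77  143 6707] [610. 335.] [ 0.4224 -0.352   0.18  ] w 0.0271
```

>>> {"name": "step_arm", "arguments": {
  "motion": [
    {"tx": 26, "ty": -30, "tz": 0, "wx": 0, "wy": 0, "wz": -0.1, "jaw": 85},
    {"tx": 53, "ty": -60, "tz": 0, "wx": 0, "wy": 0, "wz": -0.13, "jaw": 85},
    {"tx": 80, "ty": -90, "tz": 0, "wx": 0, "wy": 0, "wz": -0.13, "jaw": 85},
    {"tx": 111, "ty": -124, "tz": 0, "wx": 0, "wy": 0, "wz": -0.13, "jaw": 85},
    {"tx": 111, "ty": -124, "tz": 5, "wx": 0, "wy": 0, "wz": -0.13, "jaw": 85},
    {"tx": 111, "ty": -124, "tz": 5, "wx": 0, "wy": 0, "wz": -0.13, "jaw": 85},
    {"tx": 111, "ty": -124, "tz": 5, "wx": 0, "wy": 0, "wz": -0.13, "jaw": 85}
  ]
}}

```text
t: 13.8
tcp_pos: [0.4846, 0.327, 0.2237]
ee_rot: [0.0, 0.93, 0.368, -0.001]
force: [0.5, -0.0, 0.8]
width: 0.994
finger_force: 0.0
```

```bash
python3 - <<'E'
from h import *
shot("w10"); to((.486,.328,.1),.75); bluecap("w10",.14)
E
```

```text
t13.8 tcp [0.4848 0.3265 0.2246] yaw 0.754 q [ 0.59  0.17  0.26  1.66 -0.    2.98] -> t [  2.1  -0.3 124.6] wz 0.004
blue [ 281  206   65   68 3342] [313. 240.] [0.4873 0.3323 0.14  ] w 0.0438
```

>>> {"name": "step_arm", "arguments": {
  "motion": [
    {"tx": 4, "ty": -1, "tz": 20, "wx": 0, "wy": 0, "wz": 0, "jaw": 85},
    {"tx": 4, "ty": -1, "tz": 50, "wx": 0, "wy": 0, "wz": 0, "jaw": 85},
    {"tx": 4, "ty": -1, "tz": 80, "wx": 0, "wy": 0, "wz": 0, "jaw": 85},
    {"tx": 4, "ty": -1, "tz": 105, "wx": 0, "wy": 0, "wz": 0, "jaw": 85},
    {"tx": 4, "ty": -1, "tz": 120, "wx": 0, "wy": 0, "wz": 0, "jaw": 85},
    {"tx": 4, "ty": -1, "tz": 122, "wx": 0, "wy": 0, "wz": 0, "jaw": 85},
    {"tx": 4, "ty": -1, "tz": 122, "wx": 0, "wy": 0, "wz": 0, "jaw": 85}
  ],
  "newtons": 50
}}

```text
t: 14.43
tcp_pos: [0.4872, 0.3294, 0.1033]
ee_rot: [0.0, 0.93, 0.367, -0.0]
force: [1.0, -0.4, 0.8]
width: 0.995
finger_force: 0.0
```

>>> {"name": "step_arm", "arguments": {
  "motion": [
    {"tx": 0, "ty": 0, "tz": 0, "wx": 0, "wy": 0, "wz": 0, "jaw": 55},
    {"tx": 0, "ty": 0, "tz": 0, "wx": 0, "wy": 0, "wz": 0, "jaw": 45},
    {"tx": 0, "ty": 0, "tz": 0, "wx": 0, "wy": 0, "wz": 0, "jaw": 30},
    {"tx": 0, "ty": 0, "tz": 0, "wx": 0, "wy": 0, "wz": 0, "jaw": 28},
    {"tx": 0, "ty": 0, "tz": 0, "wx": 0, "wy": 0, "wz": 0, "jaw": 28},
    {"tx": 0, "ty": 0, "tz": 0, "wx": 0, "wy": 0, "wz": 0, "jaw": 28},
    {"tx": 0, "ty": 0, "tz": 0, "wx": 0, "wy": 0, "wz": 0, "jaw": 28},
    {"tx": 0, "ty": 0, "tz": 0, "wx": 0, "wy": 0, "wz": 0, "jaw": 28}
  ]
}}

```text
t: 15.1
tcp_pos: [0.4876, 0.3315, 0.1045]
ee_rot: [-0.0, 0.93, 0.368, 0.001]
force: [-1.5, 1.5, 5.6]
width: 0.443
finger_force: 49.8
```

```bash
python3 - <<'E'
from h import *
shot("w11"); to((.486,.328,.1),.75); bluecap("w11",.14)
E
```

```text
t15.2 tcp [0.4876 0.3315 0.1045] yaw 0.754 q [0.6  0.17 0.02 1.42 0.   2.98] -> t [-3.6  1.5  4.5] wz 0.004
blue [  265   281   107   130 11099] [318. 348.] [0.4919 0.334  0.14  ] w 0.0379
```

```bash
python3 - <<'E'
from h import *
print(wz("w11",(318,357),.14)); to((.488,.28,.23))
E
```

```text
[0.4884 0.331  0.14  ]
t15.2 tcp [0.4876 0.3315 0.1045] yaw 0.754 q [0.6  0.17 0.02 1.42 0.   2.98] -> t [ -34.7   37.8 -125.5] wz None
```

>>> {"name": "step_arm", "arguments": {
  "motion": [
    {"tx": 0, "ty": 0, "tz": -10, "wx": 0, "wy": 0, "wz": 0, "jaw": 28},
    {"tx": 0, "ty": 0, "tz": -30, "wx": 0, "wy": 0, "wz": 0, "jaw": 28},
    {"tx": 0, "ty": 0, "tz": -60, "wx": 0, "wy": 0, "wz": 0, "jaw": 28},
    {"tx": 0, "ty": 0, "tz": -90, "wx": 0, "wy": 0, "wz": 0, "jaw": 28},
    {"tx": 0, "ty": 0, "tz": -120, "wx": 0, "wy": 0, "wz": 0, "jaw": 28},
    {"tx": 0, "ty": 0, "tz": -130, "wx": 0, "wy": 0, "wz": 0, "jaw": 28},
    {"tx": 0, "ty": 0, "tz": -130, "wx": 0, "wy": 0, "wz": 0, "jaw": 28}
  ]
}}

```text
t: 15.73
tcp_pos: [0.4882, 0.3314, 0.2361]
ee_rot: [-0.0, 0.93, 0.368, 0.002]
force: [1.4, 0.9, -2.7]
width: 0.44
finger_force: 50.6
```

```bash
python3 - <<'E'
from h import *
to((.434,.059,.23),.45);to((.49,.2,.23),.45)
E
```

```text
t15.7 tcp [0.4882 0.3314 0.2361] yaw 0.754 q [ 0.6   0.18  0.29  1.68 -0.    2.98] -> t [-225.9  161.5    5.3] wz 0.304
t15.7 tcp [0.4882 0.3314 0.2361] yaw 0.754 q [ 0.6   0.18  0.29  1.68 -0.    2.98] -> t [-88.6  97.    5.8] wz 0.304
```

>>> {"name": "step_arm", "arguments": {
  "motion": [
    {"tx": -16, "ty": 12, "tz": 0, "wx": 0, "wy": 0, "wz": 0, "jaw": 28},
    {"tx": -46, "ty": 33, "tz": 0, "wx": 0, "wy": 0, "wz": 0, "jaw": 28},
    {"tx": -79, "ty": 56, "tz": 0, "wx": 0, "wy": 0, "wz": 0, "jaw": 28},
    {"tx": -112, "ty": 80, "tz": 0, "wx": 0, "wy": 0, "wz": 0, "jaw": 28},
    {"tx": -145, "ty": 104, "tz": 0, "wx": 0, "wy": 0, "wz": 0, "jaw": 28},
    {"tx": -178, "ty": 127, "tz": 0, "wx": 0, "wy": 0, "wz": 0, "jaw": 28},
    {"tx": -208, "ty": 149, "tz": 0, "wx": 0, "wy": 0, "wz": 0, "jaw": 28},
    {"tx": -226, "ty": 161, "tz": 0, "wx": 0, "wy": 0, "wz": 0, "jaw": 28}
  ]
}}

```text
t: 16.4
tcp_pos: [0.4312, 0.0559, 0.2312]
ee_rot: [0.0, 0.93, 0.367, -0.001]
force: [0.0, 0.4, -2.2]
width: 0.442
finger_force: 50.6
```

>>> {"name": "step_arm", "arguments": {
  "motion": [
    {"tx": 0, "ty": 0, "tz": 20, "wx": 0, "wy": 0, "wz": 0, "jaw": 28},
    {"tx": 0, "ty": 0, "tz": 50, "wx": 0, "wy": 0, "wz": 0, "jaw": 28},
    {"tx": 0, "ty": 0, "tz": 75, "wx": 0, "wy": 0, "wz": 0, "jaw": 28},
    {"tx": 0, "ty": 0, "tz": 80, "wx": 0, "wy": 0, "wz": 0, "jaw": 28},
    {"tx": 0, "ty": 0, "tz": 80, "wx": 0, "wy": 0, "wz": 0, "jaw": 28}
  ]
}}

```text
t: 16.82
tcp_pos: [0.4311, 0.0585, 0.1504]
ee_rot: [-0.001, 0.93, 0.368, -0.003]
force: [0.1, -0.3, -2.1]
width: 0.44
finger_force: 51.0
```

```bash
python3 - <<'E'
from h import *
shot("w12"); to((.434,.059,.11)); print(state()["width"])
E
```

```text
t16.9 tcp [0.432  0.0588 0.1524] yaw 0.754 q [ 0.14 -0.2  -0.25  1.52 -0.    2.52] -> t [ 1.7  1.2 42.4] wz None
0.4391307419055427
```

View pics/w12.png

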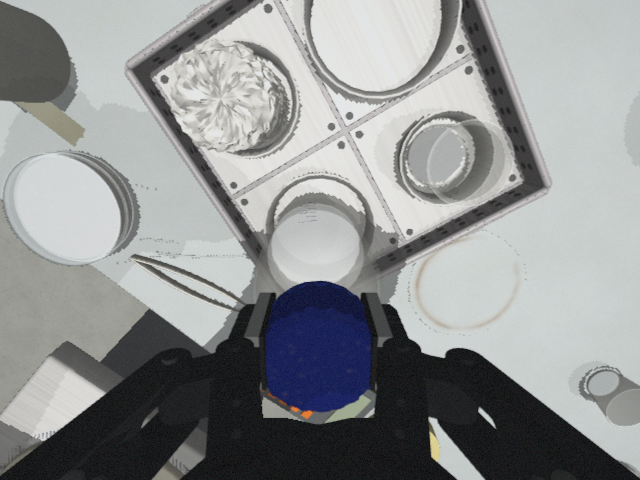

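The bottle base is at (316,250), spanning x 271–362. B's rim spans x 266–371 with its top at y=173. The foil beaker and glass beaker both look well seated.

```bash
python3 - <<'E'
from h import *
P=lambda p:wz("w12",p,.028)
def circ(q):
    q=np.array(q)[:,:2]; s=np.linalg.lstsq(np.c_[2*q,np.ones(len(q))],(q**2).sum(1),rcond=None)[0]
    r=np.sqrt(s[2]+s[:2]@s[:2]); print(" c",s[:2].round(4),"d",round(2*r,4))
circ([P(p) for p in [(266,225),(371,222),(319,173)]])
print("base",wz("w12",(316,250),.049),wz("w12",(271,250),.049)-wz("w12",(362,250),.049),"junction",wz("w12",(346,130),.005))
print("corners",wz("w12",(126,68),.034),wz("w12",(550,188),.034))
E
```

```text
c [0.435  0.0607] d 0.0818
base [0.4248 0.0535 0.049 ] [-0.0458  0.0486  0.    ] junction [0.5015 0.0938 0.005 ]
corners [0.4281 0.2302 0.034 ] [ 0.5741 -0.0423  0.034 ]
```

```bash
python3 - <<'E'
from h import *
m=np.load("pics/w12.npy",allow_pickle=True).item()
pr=lambda p:cv2.projectPoints(np.array([p],float),m["rvec"],m["tvec"],m["intrinsics"],None)[0].ravel().round(0)
c=np.array([.432,.0588,.048]);ux=np.array([.729,.684,0])
print([pr(c+k*.035*ux) for k in(-1,0,1)], "rim far/near", [pr(np.array([.435,.0607,.028])+k*.042*ux) for k in (-1,1)], "cap",[pr(np.array([.432,.0588,.188])+k*.02*ux) for k in(-1,1)])
g=cv2.cvtColor(cv2.imread("pics/w12.png"),6).astype(int)
print([(y,int(g[y,312:320].mean())) for y in range(165,290,3)])
print(state()["ee_rot"],state()["torque"])
E
```

```text
[array([317., 282.]), array([318., 238.]), array([318., 190.])] rim far/near [array([318., 275.]), array([319., 172.])] cap [array([316., 406.]), array([316., 309.])]
[(165, 228), (168, 218), (171, 210), (174, 220), (177, 110), (180, 229), (183, 229), (186, 228), (189, 218), (192, 194), (195, 124), (198, 118), (201, 114), (204, 153), (207, 152), (210, 176), (213, 189), (216, 175), (219, 184), (222, 191), (225, 190), (228, 191), (231, 193), (234, 194), (237, 197), (240, 199), (243, 200), (246, 202), (249, 205), (252, 207), (255, 209), (258, 211), (261, 214), (264, 209), (267, 207), (270, 206), (273, 208), (276, 209), (279, 214), (282, 29), (285, 31), (288, 27)]
[-2.74307802e-04  9.29782604e-01  3.68107130e-01 -1.17294152e-03] [-0.02979587 -0.02325794 -0.00678662]
```

>>> {"name": "step_arm", "arguments": {
  "motion": [
    {"tx": 3, "ty": 1, "tz": 0, "wx": 0, "wy": 0.02, "wz": 0, "jaw": 28},
    {"tx": 6, "ty": 1, "tz": 5, "wx": 0, "wy": 0.04, "wz": 0, "jaw": 28},
    {"tx": 6, "ty": 1, "tz": 12, "wx": 0, "wy": 0.04, "wz": 0, "jaw": 28},
    {"tx": 6, "ty": 1, "tz": 12, "wx": 0, "wy": 0.04, "wz": 0, "jaw": 28},
    {"tx": 6, "ty": 1, "tz": 12, "wx": 0, "wy": 0.04, "wz": 0, "jaw": 28}
  ]
}}

```text
t: 17.28
tcp_pos: [0.4376, 0.0621, 0.1411]
ee_rot: [-0.007, 0.93, 0.368, 0.018]
force: [0.2, -0.1, -2.6]
width: 0.437
finger_force: 51.2
```

```bash
python3 - <<'E'
from h import *
shot("w13"); s=state();print(s["tcp_pos"],s["ee_rot"])
shot("side13","side"); shot("scene13","scene")
a=cv2.imread("pics/w13.png"); b=cv2.imread("pics/side13.png"); c=cv2.imread("pics/scene13.png")
o=np.zeros((560,800,3),np.uint8)
o[:560,:400]=cv2.resize(a[150:430,220:420],None,fx=2,fy=2,interpolation=2)
o[:280,400:]=cv2.resize(b[170:310,230:430],None,fx=2,fy=2,interpolation=2)
o[280:,400:]=cv2.resize(c[180:320,220:420],None,fx=2,fy=2,interpolation=2)
cv2.imwrite("pics/comp.png",o)
E
```

```text
[0.43773818 0.06217727 0.14138905] [-0.0073396   0.92962139  0.36797523  0.01855888]
```

View pics/comp.png

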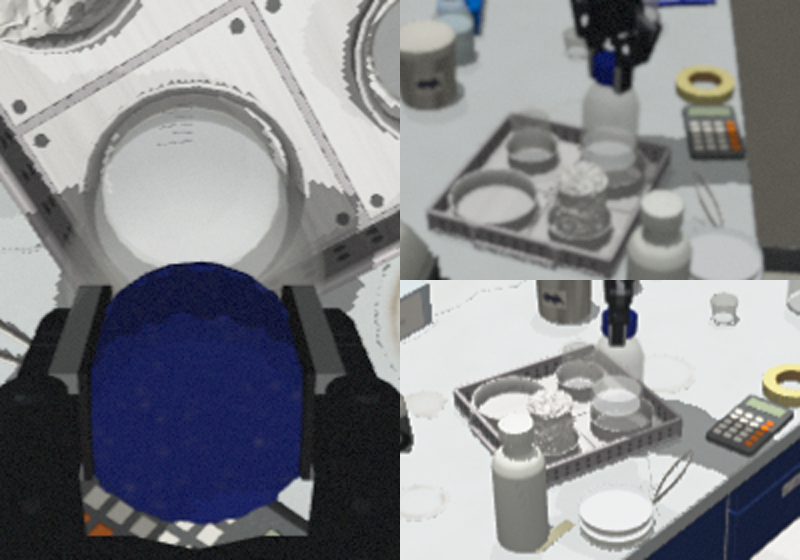

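The base disc is centred within the collar, with the base at crop (192,196) against the rim at (195,190). Side and scene both show the bottle upright over B, so I'm lowering it.

>>> {"name": "step_arm", "arguments": {
  "motion": [
    {"tx": 0, "ty": 0, "tz": 5, "wx": 0, "wy": 0, "wz": 0, "jaw": 28},
    {"tx": 0, "ty": 0, "tz": 10, "wx": 0, "wy": 0, "wz": 0, "jaw": 28},
    {"tx": -1, "ty": 0, "tz": 15, "wx": 0, "wy": 0, "wz": 0, "jaw": 28},
    {"tx": -1, "ty": 0, "tz": 20, "wx": 0, "wy": 0, "wz": 0, "jaw": 28},
    {"tx": -1, "ty": 0, "tz": 25, "wx": 0, "wy": 0, "wz": 0, "jaw": 28},
    {"tx": -1, "ty": 0, "tz": 28, "wx": 0, "wy": 0, "wz": 0, "jaw": 28},
    {"tx": -1, "ty": 0, "tz": 28, "wx": 0, "wy": 0, "wz": 0, "jaw": 28},
    {"tx": -1, "ty": 0, "tz": 28, "wx": 0, "wy": 0, "wz": 0, "jaw": 28}
  ]
}}

```text
t: 18.1
tcp_pos: [0.4372, 0.0618, 0.1123]
ee_rot: [-0.007, 0.93, 0.368, 0.017]
force: [-1.7, -1.6, -3.9]
width: 0.439
finger_force: 51.1
```

>>> {"name": "step_arm", "arguments": {
  "motion": [
    {"tx": -2, "ty": 0, "tz": 1, "wx": 0, "wy": -0.01, "wz": 0, "jaw": 28},
    {"tx": -2, "ty": 0, "tz": 3, "wx": 0, "wy": -0.02, "wz": 0, "jaw": 28},
    {"tx": -2, "ty": 0, "tz": 3, "wx": 0, "wy": -0.02, "wz": 0, "jaw": 28},
    {"tx": -2, "ty": 0, "tz": 3, "wx": 0, "wy": -0.02, "wz": 0, "jaw": 28}
  ]
}}

```text
t: 18.43
tcp_pos: [0.4368, 0.0613, 0.1102]
ee_rot: [-0.004, 0.93, 0.368, 0.009]
force: [-0.1, -0.0, -3.0]
width: 0.439
finger_force: 51.2
```

>>> {"name": "step_arm", "arguments": {
  "motion": [
    {"tx": 0, "ty": 0, "tz": 1, "wx": 0, "wy": 0, "wz": 0, "jaw": 28},
    {"tx": 0, "ty": 0, "tz": 2, "wx": 0, "wy": 0, "wz": 0, "jaw": 28},
    {"tx": 0, "ty": 0, "tz": 2, "wx": 0, "wy": 0, "wz": 0, "jaw": 28},
    {"tx": 0, "ty": 0, "tz": 2, "wx": 0, "wy": 0, "wz": 0, "jaw": 28}
  ]
}}

```text
t: 18.77
tcp_pos: [0.4368, 0.0612, 0.1087]
ee_rot: [-0.004, 0.93, 0.368, 0.01]
force: [-1.1, 2.1, 2.7]
width: 0.44
finger_force: 51.7
```

>>> {"name": "step_arm", "arguments": {
  "motion": [
    {"tx": 0, "ty": 0, "tz": 0, "wx": 0, "wy": 0, "wz": 0, "jaw": 40},
    {"tx": 0, "ty": 0, "tz": 0, "wx": 0, "wy": 0, "wz": 0, "jaw": 50},
    {"tx": 0, "ty": 0, "tz": 0, "wx": 0, "wy": 0, "wz": 0, "jaw": 65},
    {"tx": 0, "ty": 0, "tz": 0, "wx": 0, "wy": 0, "wz": 0, "jaw": 80},
    {"tx": 0, "ty": 0, "tz": 0, "wx": 0, "wy": 0, "wz": 0, "jaw": 80},
    {"tx": 0, "ty": 0, "tz": 0, "wx": 0, "wy": 0, "wz": 0, "jaw": 80},
    {"tx": 0, "ty": 0, "tz": 0, "wx": 0, "wy": 0, "wz": 0, "jaw": 80}
  ]
}}

```text
t: 19.35
tcp_pos: [0.4366, 0.061, 0.1082]
ee_rot: [-0.004, 0.93, 0.368, 0.009]
force: [0.2, -0.6, -0.2]
width: 0.938
finger_force: 0.0
```

>>> {"name": "step_arm", "arguments": {
  "motion": [
    {"tx": 0, "ty": 0, "tz": -15, "wx": 0, "wy": 0, "wz": 0, "jaw": 80},
    {"tx": 0, "ty": 0, "tz": -45, "wx": 0, "wy": 0, "wz": 0, "jaw": 85},
    {"tx": 0, "ty": 0, "tz": -85, "wx": 0, "wy": 0, "wz": 0, "jaw": 85},
    {"tx": 0, "ty": 0, "tz": -120, "wx": 0, "wy": -0.02, "wz": 0, "jaw": 85},
    {"tx": 0, "ty": 0, "tz": -140, "wx": 0, "wy": -0.02, "wz": 0, "jaw": 85},
    {"tx": 0, "ty": 0, "tz": -140, "wx": 0, "wy": -0.02, "wz": 0, "jaw": 85},
    {"tx": 0, "ty": 0, "tz": -140, "wx": 0, "wy": -0.02, "wz": 0, "jaw": 85}
  ]
}}

```text
t: 19.93
tcp_pos: [0.4351, 0.0592, 0.249]
ee_rot: [0.0, 0.93, 0.368, 0.001]
force: [-0.5, -0.3, -0.7]
width: 0.998
finger_force: 0.0
```

```bash
python3 - <<'E'
from h import *
shot("w14"); bluecap("w14",.144); print(state()["ee_rot"]); to((.428,-.385,.25),.32)
E
```

```text
blue [ 286  203   59   63 2821] [315. 234.] [0.4372 0.062  0.144 ] w 0.0433
[-1.26936504e-05  9.29804309e-01  3.68054272e-01 -4.95676780e-06]
t20.0 tcp [0.4347 0.0591 0.2478] yaw 0.754 q [ 0.14 -0.17 -0.04  1.7   0.    2.52] -> t [-308.8  319.2   -2.2] wz 0.434
```

>>> {"name": "step_arm", "arguments": {
  "motion": [
    {"tx": -28, "ty": 29, "tz": -10, "wx": 0, "wy": 0, "wz": 0.1, "jaw": 85},
    {"tx": -56, "ty": 58, "tz": -10, "wx": 0, "wy": 0, "wz": 0.2, "jaw": 85},
    {"tx": -84, "ty": 87, "tz": -10, "wx": 0, "wy": 0, "wz": 0.254, "jaw": 85},
    {"tx": -112, "ty": 116, "tz": -10, "wx": 0, "wy": 0, "wz": 0.254, "jaw": 85},
    {"tx": -140, "ty": 145, "tz": -10, "wx": 0, "wy": 0, "wz": 0.254, "jaw": 85},
    {"tx": -168, "ty": 174, "tz": -10, "wx": 0, "wy": 0, "wz": 0.254, "jaw": 85},
    {"tx": -196, "ty": 203, "tz": -10, "wx": 0, "wy": 0, "wz": 0.254, "jaw": 85},
    {"tx": -224, "ty": 232, "tz": -10, "wx": 0, "wy": 0, "wz": 0.254, "jaw": 85}
  ]
}}

```text
t: 20.65
tcp_pos: [0.429, -0.2652, 0.2566]
ee_rot: [-0.001, 0.969, 0.247, -0.001]
force: [1.2, -0.1, 0.5]
width: 0.997
finger_force: 0.0
```

```bash
python3 - <<'E'
from h import *
to((.428,-.385,.27),.5)
E
```

```text
t20.6 tcp [ 0.429  -0.2652  0.2566] yaw 0.5 q [-0.55 -0.01  0.13  1.71  0.    2.09] -> t [-58.2 104.7 -13.6] wz -0.0
```

>>> {"name": "step_arm", "arguments": {
  "motion": [
    {"tx": -19, "ty": 34, "tz": -10, "wx": 0, "wy": 0, "wz": 0, "jaw": 85},
    {"tx": -38, "ty": 68, "tz": -10, "wx": 0, "wy": 0, "wz": 0, "jaw": 85},
    {"tx": -58, "ty": 105, "tz": -10, "wx": 0, "wy": 0, "wz": 0, "jaw": 85},
    {"tx": -58, "ty": 105, "tz": -10, "wx": 0, "wy": 0, "wz": 0, "jaw": 85},
    {"tx": -58, "ty": 105, "tz": -10, "wx": 0, "wy": 0, "wz": 0, "jaw": 85},
    {"tx": -58, "ty": 105, "tz": -10, "wx": 0, "wy": 0, "wz": 0, "jaw": 85}
  ]
}}

```text
t: 21.15
tcp_pos: [0.429, -0.383, 0.2667]
ee_rot: [-0.001, 0.969, 0.247, -0.001]
force: [0.1, 0.1, 0.3]
width: 0.995
finger_force: 0.0
```

```bash
python3 - <<'E'
from h import *
shot("w15"); bluecap("w15",.18); to((.43,-.385,.135),.5)
m=np.load("pics/w15.npy",allow_pickle=True).item(); i=cv2.imread("pics/w15.png"); print(i[220:300:8,320])
E
```

```text
blue [ 279  210   75  110 4627] [316. 252.] [ 0.4172 -0.3892  0.18  ] w 0.0525
t21.2 tcp [ 0.4292 -0.3825  0.2674] yaw 0.5 q [-0.73  0.17  0.34  1.74  0.    1.91] -> t [ -0.5   2.8 132.4] wz 0.0
[[122  42  33]
 [ 94  39  32]
 [ 84  36  27]
 [ 80  26  17]
 [ 84  29  22]
 [ 80  27  22]
 [ 86  36  25]
 [ 93  35  29]
 [ 93  44  37]
 [ 93  36  26]]
```

```bash
python3 - <<'E'
from h import *
a=cv2.imread("pics/w15.png");h=cv2.cvtColor(a,40);m=cv2.morphologyEx(cv2.inRange(h,(112,150,30),(130,255,255)),2,cv2.getStructuringElement(2,(31,31)))
x,y,w,hh=cv2.boundingRect(m);print(x,y,w,hh);p=wz("w15",(x+w/2,y+hh/2),.18);print(p,wz("w15",(x+w/2,y+hh-w/2),.18));to((p[0],p[1],.135))
E
```

```text
306 245 37 41
[ 0.4196 -0.3943  0.18  ] [ 0.4182 -0.395   0.18  ]
t21.2 tcp [ 0.4292 -0.3825  0.2674] yaw 0.5 q [-0.73  0.17  0.34  1.74  0.    1.91] -> t [-14.1   5.9 132.4] wz None
```

```bash
python3 - <<'E'
from h import *
a=cv2.imread("pics/w15.png");h=cv2.cvtColor(a,40);m=cv2.inRange(h,(110,120,20),(132,255,255))
E=lambda n:cv2.getStructuringElement(2,(n,n))
m=cv2.morphologyEx(cv2.morphologyEx(m,cv2.MORPH_CLOSE,E(7)),cv2.MORPH_OPEN,E(35))
for y in range(195,335,8): r=np.flatnonzero(m[y,200:440]);print(y,(r.min()+200,r.max()+200) if len(r) else None,end=" ")
x,y,w,hh=cv2.boundingRect(m);print(x,y,w,hh);p=wz("w15",(x+w/2,y+hh/2),.18);print(p);to((p[0],p[1],.135))
E
```

```text
195 None 203 None 211 (np.int64(308), np.int64(326)) 219 (np.int64(293), np.int64(340)) 227 (np.int64(286), np.int64(346)) 235 (np.int64(282), np.int64(350)) 243 (np.int64(280), np.int64(352)) 251 (np.int64(280), np.int64(353)) 259 (np.int64(281), np.int64(351)) 267 (np.int64(284), np.int64(348)) 275 (np.int64(290), np.int64(343)) 283 (np.int64(302), np.int64(334)) 291 None 299 None 307 None 315 None 323 None 331 None 280 210 74 79
[ 0.4275 -0.384   0.18  ]
t21.2 tcp [ 0.4292 -0.3825  0.2674] yaw 0.5 q [-0.73  0.17  0.34  1.74  0.    1.91] -> t [ -2.2   0.7 132.4] wz None
```

>>> {"name": "step_arm", "arguments": {
  "motion": [
    {"tx": -2, "ty": 1, "tz": 20, "wx": 0, "wy": 0, "wz": 0, "jaw": 85},
    {"tx": -2, "ty": 1, "tz": 50, "wx": 0, "wy": 0, "wz": 0, "jaw": 85},
    {"tx": -2, "ty": 1, "tz": 80, "wx": 0, "wy": 0, "wz": 0, "jaw": 85},
    {"tx": -2, "ty": 1, "tz": 110, "wx": 0, "wy": 0, "wz": 0, "jaw": 85},
    {"tx": -2, "ty": 1, "tz": 130, "wx": 0, "wy": 0, "wz": 0, "jaw": 85},
    {"tx": -2, "ty": 1, "tz": 135, "wx": 0, "wy": 0, "wz": 0, "jaw": 85},
    {"tx": -2, "ty": 1, "tz": 135, "wx": 0, "wy": 0, "wz": 0, "jaw": 85}
  ],
  "newtons": 70
}}

```text
t: 21.78
tcp_pos: [0.4278, -0.3835, 0.1323]
ee_rot: [-0.001, 0.969, 0.248, -0.001]
force: [-1.4, -0.5, 0.5]
width: 0.996
finger_force: 0.0
```

>>> {"name": "step_arm", "arguments": {
  "motion": [
    {"tx": 0, "ty": 0, "tz": 0, "wx": 0, "wy": 0, "wz": 0, "jaw": 60},
    {"tx": 0, "ty": 0, "tz": 0, "wx": 0, "wy": 0, "wz": 0, "jaw": 50},
    {"tx": 0, "ty": 0, "tz": 0, "wx": 0, "wy": 0, "wz": 0, "jaw": 40},
    {"tx": 0, "ty": 0, "tz": 0, "wx": 0, "wy": 0, "wz": 0, "jaw": 36},
    {"tx": 0, "ty": 0, "tz": 0, "wx": 0, "wy": 0, "wz": 0, "jaw": 36},
    {"tx": 0, "ty": 0, "tz": 0, "wx": 0, "wy": 0, "wz": 0, "jaw": 36},
    {"tx": 0, "ty": 0, "tz": 0, "wx": 0, "wy": 0, "wz": 0, "jaw": 36},
    {"tx": 0, "ty": 0, "tz": 0, "wx": 0, "wy": 0, "wz": 0, "jaw": 36}
  ]
}}

```text
t: 22.45
tcp_pos: [0.4285, -0.3851, 0.1352]
ee_rot: [0.001, 0.969, 0.247, 0.001]
force: [-1.7, 3.8, 6.6]
width: 0.538
finger_force: 70.7
```

```bash
python3 - <<'E'
from h import *
to((.428,-.385,.3)); shot("w16"); bluecap("w16",.18)
E
```

```text
t22.4 tcp [ 0.4285 -0.3851  0.1352] yaw 0.5 q [-0.73  0.13  0.04  1.48  0.    1.91] -> t [-2.000e-01 -1.000e-01 -1.648e+02] wz None
blue [  244   284   149   141 15859] [318. 359.] [ 0.4363 -0.382   0.18  ] w 0.0486
```

>>> {"name": "step_arm", "arguments": {
  "motion": [
    {"tx": 0, "ty": 0, "tz": -10, "wx": 0, "wy": 0, "wz": 0, "jaw": 36},
    {"tx": 0, "ty": 0, "tz": -30, "wx": 0, "wy": 0, "wz": 0, "jaw": 36},
    {"tx": 0, "ty": 0, "tz": -55, "wx": 0, "wy": 0, "wz": 0, "jaw": 36},
    {"tx": 0, "ty": 0, "tz": -80, "wx": 0, "wy": 0, "wz": 0, "jaw": 36},
    {"tx": 0, "ty": 0, "tz": -105, "wx": 0, "wy": 0, "wz": 0, "jaw": 36},
    {"tx": 0, "ty": 0, "tz": -120, "wx": 0, "wy": 0, "wz": 0, "jaw": 36},
    {"tx": 0, "ty": 0, "tz": -120, "wx": 0, "wy": 0, "wz": 0, "jaw": 36}
  ]
}}

```text
t: 23.08
tcp_pos: [0.4288, -0.3859, 0.2574]
ee_rot: [0.002, 0.969, 0.247, 0.001]
force: [0.5, 0.3, -3.5]
width: 0.536
finger_force: 72.7
```

```bash
python3 - <<'E'
from h import *
to((.569,.130,.255),.5); to((.56,-.05,.255),.5)
E
```

```text
t23.1 tcp [ 0.4288 -0.3859  0.2574] yaw 0.5 q [-0.73  0.16  0.31  1.71 -0.    1.91] -> t [ 370.2 -385.7    1. ] wz -0.0
t23.1 tcp [ 0.4288 -0.3859  0.2574] yaw 0.5 q [-0.73  0.16  0.31  1.71 -0.    1.91] -> t [ 276.1 -232.     1.6] wz -0.0
```

>>> {"name": "step_arm", "arguments": {
  "motion": [
    {"tx": 12, "ty": -12, "tz": 0, "wx": 0, "wy": 0, "wz": 0, "jaw": 36},
    {"tx": 34, "ty": -36, "tz": 0, "wx": 0, "wy": 0, "wz": 0, "jaw": 36},
    {"tx": 58, "ty": -60, "tz": 0, "wx": 0, "wy": 0, "wz": 0, "jaw": 36},
    {"tx": 82, "ty": -85, "tz": 0, "wx": 0, "wy": 0, "wz": 0, "jaw": 36},
    {"tx": 106, "ty": -110, "tz": 0, "wx": 0, "wy": 0, "wz": 0, "jaw": 36},
    {"tx": 130, "ty": -135, "tz": 0, "wx": 0, "wy": 0, "wz": 0, "jaw": 36},
    {"tx": 154, "ty": -160, "tz": 0, "wx": 0, "wy": 0, "wz": 0, "jaw": 36},
    {"tx": 178, "ty": -185, "tz": 0, "wx": 0, "wy": 0, "wz": 0, "jaw": 36}
  ]
}}

```text
t: 23.75
tcp_pos: [0.4956, -0.1359, 0.2521]
ee_rot: [-0.0, 0.969, 0.247, -0.001]
force: [0.4, 0.3, -4.7]
width: 0.54
finger_force: 73.3
```

>>> {"name": "step_arm", "arguments": {
  "motion": [
    {"tx": 24, "ty": -25, "tz": 0, "wx": 0, "wy": 0, "wz": 0, "jaw": 36},
    {"tx": 48, "ty": -50, "tz": 0, "wx": 0, "wy": 0, "wz": 0, "jaw": 36},
    {"tx": 72, "ty": -75, "tz": 0, "wx": 0, "wy": 0, "wz": 0, "jaw": 36},
    {"tx": 96, "ty": -100, "tz": 0, "wx": 0, "wy": 0, "wz": 0, "jaw": 36},
    {"tx": 120, "ty": -125, "tz": 0, "wx": 0, "wy": 0, "wz": 0, "jaw": 36},
    {"tx": 144, "ty": -150, "tz": 0, "wx": 0, "wy": 0, "wz": 0, "jaw": 36},
    {"tx": 168, "ty": -175, "tz": 0, "wx": 0, "wy": 0, "wz": 0, "jaw": 36},
    {"tx": 185, "ty": -195, "tz": 0, "wx": 0, "wy": 0, "wz": 0, "jaw": 36}
  ]
}}

```text
t: 24.42
tcp_pos: [0.5648, 0.1248, 0.2517]
ee_rot: [-0.0, 0.969, 0.248, -0.001]
force: [0.8, -0.4, -3.8]
width: 0.541
finger_force: 73.4
```

```bash
python3 - <<'E'
from h import *
to((.569,.130,.18),.5)
E
```

```text
t24.4 tcp [0.5648 0.1248 0.2517] yaw 0.501 q [0.22 0.17 0.3  1.71 0.   2.86] -> t [ 6.2 -2.5 71.7] wz 0.001
```

>>> {"name": "step_arm", "arguments": {
  "motion": [
    {"tx": 6, "ty": -2, "tz": 5, "wx": 0, "wy": 0, "wz": 0, "jaw": 36},
    {"tx": 6, "ty": -2, "tz": 25, "wx": 0, "wy": 0, "wz": 0, "jaw": 36},
    {"tx": 6, "ty": -2, "tz": 50, "wx": 0, "wy": 0, "wz": 0, "jaw": 36},
    {"tx": 6, "ty": -2, "tz": 70, "wx": 0, "wy": 0, "wz": 0, "jaw": 36},
    {"tx": 6, "ty": -2, "tz": 75, "wx": 0, "wy": 0, "wz": 0, "jaw": 36},
    {"tx": 6, "ty": -2, "tz": 75, "wx": 0, "wy": 0, "wz": 0, "jaw": 36},
    {"tx": 6, "ty": -2, "tz": 75, "wx": 0, "wy": 0, "wz": 0, "jaw": 36}
  ]
}}

```text
t: 25.0
tcp_pos: [0.5689, 0.1266, 0.1786]
ee_rot: [0.0, 0.969, 0.247, -0.0]
force: [-0.6, -0.1, -4.6]
width: 0.54
finger_force: 73.5
```

```bash
python3 - <<'E'
from h import *
to((.569,.130,.141),.5)
E
```

```text
t25.0 tcp [0.5689 0.1266 0.1786] yaw 0.499 q [ 0.22  0.15  0.15  1.56 -0.    2.86] -> t [ 1.7 -2.9 37.6] wz -0.001
```

Bottom is at about 43 mm, just above the rim. I'll lower into the collar and watch the force.

>>> {"name": "step_arm", "arguments": {
  "motion": [
    {"tx": 2, "ty": -3, "tz": 4, "wx": 0, "wy": 0, "wz": 0, "jaw": 36},
    {"tx": 2, "ty": -3, "tz": 10, "wx": 0, "wy": 0, "wz": 0, "jaw": 36},
    {"tx": 2, "ty": -3, "tz": 16, "wx": 0, "wy": 0, "wz": 0, "jaw": 36},
    {"tx": 2, "ty": -3, "tz": 20, "wx": 0, "wy": 0, "wz": 0, "jaw": 36},
    {"tx": 2, "ty": -3, "tz": 24, "wx": 0, "wy": 0, "wz": 0, "jaw": 36},
    {"tx": 2, "ty": -3, "tz": 27, "wx": 0, "wy": 0, "wz": 0, "jaw": 36},
    {"tx": 2, "ty": -3, "tz": 27, "wx": 0, "wy": 0, "wz": 0, "jaw": 36}
  ]
}}

```text
t: 25.58
tcp_pos: [0.5691, 0.1304, 0.1504]
ee_rot: [0.0, 0.969, 0.247, -0.0]
force: [1.0, -0.4, -4.7]
width: 0.535
finger_force: 73.7
```

>>> {"name": "step_arm", "arguments": {
  "motion": [
    {"tx": 0, "ty": 0, "tz": 3, "wx": 0, "wy": 0, "wz": 0, "jaw": 36},
    {"tx": 0, "ty": 0, "tz": 6, "wx": 0, "wy": 0, "wz": 0, "jaw": 36},
    {"tx": 0, "ty": 0, "tz": 9, "wx": 0, "wy": 0, "wz": 0, "jaw": 36},
    {"tx": 0, "ty": 0, "tz": 10, "wx": 0, "wy": 0, "wz": 0, "jaw": 36},
    {"tx": 0, "ty": 0, "tz": 10, "wx": 0, "wy": 0, "wz": 0, "jaw": 36}
  ]
}}

```text
t: 26.0
tcp_pos: [0.5692, 0.1305, 0.1408]
ee_rot: [0.0, 0.969, 0.247, -0.0]
force: [0.3, 0.1, -4.2]
width: 0.539
finger_force: 73.8
```

>>> {"name": "step_arm", "arguments": {
  "motion": [
    {"tx": 0, "ty": 0, "tz": 1, "wx": 0, "wy": 0, "wz": 0, "jaw": 36},
    {"tx": 0, "ty": 0, "tz": 2, "wx": 0, "wy": 0, "wz": 0, "jaw": 36},
    {"tx": 0, "ty": 0, "tz": 2, "wx": 0, "wy": 0, "wz": 0, "jaw": 36},
    {"tx": 0, "ty": 0, "tz": 2, "wx": 0, "wy": 0, "wz": 0, "jaw": 36}
  ]
}}

```text
t: 26.33
tcp_pos: [0.5693, 0.1306, 0.1393]
ee_rot: [-0.0, 0.969, 0.247, 0.0]
force: [-0.8, -1.5, -3.8]
width: 0.537
finger_force: 74.0
```

>>> {"name": "step_arm", "arguments": {
  "motion": [
    {"tx": 0, "ty": 0, "tz": 1, "wx": 0, "wy": 0, "wz": 0, "jaw": 36},
    {"tx": 0, "ty": 0, "tz": 2, "wx": 0, "wy": 0, "wz": 0, "jaw": 36},
    {"tx": 0, "ty": 0, "tz": 2, "wx": 0, "wy": 0, "wz": 0, "jaw": 36},
    {"tx": 0, "ty": 0, "tz": 2, "wx": 0, "wy": 0, "wz": 0, "jaw": 36}
  ]
}}

```text
t: 26.67
tcp_pos: [0.5697, 0.1309, 0.1392]
ee_rot: [-0.0, 0.969, 0.247, 0.001]
force: [-2.6, 1.4, 8.5]
width: 0.541
finger_force: 75.0
```

It has reached the floor. I'll release it, go straight up and measure.

>>> {"name": "step_arm", "arguments": {
  "motion": [
    {"tx": 0, "ty": 0, "tz": -1, "wx": 0, "wy": 0, "wz": 0, "jaw": 48},
    {"tx": 0, "ty": 0, "tz": -1, "wx": 0, "wy": 0, "wz": 0, "jaw": 58},
    {"tx": 0, "ty": 0, "tz": -1, "wx": 0, "wy": 0, "wz": 0, "jaw": 70},
    {"tx": 0, "ty": 0, "tz": -1, "wx": 0, "wy": 0, "wz": 0, "jaw": 80},
    {"tx": 0, "ty": 0, "tz": -1, "wx": 0, "wy": 0, "wz": 0, "jaw": 85},
    {"tx": 0, "ty": 0, "tz": -1, "wx": 0, "wy": 0, "wz": 0, "jaw": 85},
    {"tx": 0, "ty": 0, "tz": -1, "wx": 0, "wy": 0, "wz": 0, "jaw": 85}
  ]
}}

```text
t: 27.25
tcp_pos: [0.5693, 0.1305, 0.1381]
ee_rot: [-0.0, 0.969, 0.247, -0.0]
force: [0.1, 0.4, -0.0]
width: 1.0
finger_force: 0.0
```

>>> {"name": "step_arm", "arguments": {
  "motion": [
    {"tx": 0, "ty": 0, "tz": -15, "wx": 0, "wy": 0, "wz": 0, "jaw": 85},
    {"tx": 0, "ty": 0, "tz": -45, "wx": 0, "wy": 0, "wz": 0, "jaw": 85},
    {"tx": 0, "ty": 0, "tz": -80, "wx": 0, "wy": 0, "wz": 0, "jaw": 85},
    {"tx": 0, "ty": 0, "tz": -110, "wx": 0, "wy": 0, "wz": 0, "jaw": 85},
    {"tx": 0, "ty": 0, "tz": -125, "wx": 0, "wy": 0, "wz": 0, "jaw": 85},
    {"tx": -40, "ty": 0, "tz": -125, "wx": 0, "wy": 0, "wz": 0, "jaw": 85},
    {"tx": -75, "ty": 0, "tz": -125, "wx": 0, "wy": 0, "wz": 0, "jaw": 85},
    {"tx": -75, "ty": 0, "tz": -125, "wx": 0, "wy": 0, "wz": 0, "jaw": 85}
  ]
}}

```text
t: 27.92
tcp_pos: [0.4996, 0.0927, 0.2638]
ee_rot: [0.0, 0.969, 0.247, -0.001]
force: [-1.0, -0.0, -1.0]
width: 0.996
finger_force: 0.0
```

```bash
python3 - <<'E'
from h import *
shot("w17"); bluecap("w17",.184); bluecap("w17",.144)
sd=cv2.imread("pics/side0.png"); b=shot("side17","side"); c0=cv2.imread("pics/scene0.png"); c=shot("scene17","scene")
def caps(im,cam):
    m=cv2.inRange(cv2.cvtColor(im,40),(112,150,30),(130,255,255)); n,l,st,ce=cv2.connectedComponentsWithStats(m)
    for i in range(1,n):
        x,y,w,h,a=st[i]
        if a>80 and w<60: print(cam,st[i],[onz(cam,(x+w/2,y+w*.33),z) for z in(.184,.144)])
caps(b,"side"); caps(c,"scene")
# look-alikes unchanged? mean abs diff in patches
for n,i0,i1,box in [("squeeze side",sd,b,(340,262,378,345)),("cup side",sd,b,(308,180,330,202)),("squeeze scene",c0,c,(265,245,296,316))]:
    x,y,X,Y=box; print(n,cv2.absdiff(i0[y:Y,x:X],i1[y:Y,x:X]).mean().round(2))
s=state();print(s["tcp_pos"],s["force"],s["t"])
E
```

```text
blue [ 270   85   87   91 5905] [313. 130.] [0.566  0.1309 0.184 ] w 0.0524
blue [ 288  280   53   57 2260] [314. 309.] [0.4605 0.0731 0.184 ] w 0.0375
blue [ 270   85   87   91 5905] [313. 130.] [0.5654 0.1311 0.144 ] w 0.0618
blue [ 288  280   53   57 2260] [314. 309.] [0.4409 0.0628 0.144 ] w 0.0443
side [ 60   2  39  28 917] [array([ 2.3829, -2.3979,  0.184 ]), array([ 2.5424, -2.6659,  0.144 ])]
side [  0  27  27  39 843] [array([ 2.3628, -1.6451,  0.184 ]), array([ 2.5207, -1.8528,  0.144 ])]
side [263 206  22  20 377] [array([0.5615, 0.1403, 0.184 ]), array([0.5749, 0.0758, 0.144 ])]
side [328 209  17  16 228] [array([0.4285, 0.1348, 0.184 ]), array([0.4312, 0.0699, 0.144 ])]
scene [159   9  23  19 395] [array([ 2.1361, -0.7263,  0.184 ]), array([ 2.2705, -0.8194,  0.144 ])]
scene [ 76  30  28  23 517] [array([ 2.1013, -0.2728,  0.184 ]), array([ 2.2339, -0.3423,  0.144 ])]
scene [263 185  20  17 277] [array([0.5467, 0.1449, 0.184 ]), array([0.5986, 0.0971, 0.144 ])]
scene [322 206  16  15 201] [array([0.3754, 0.1227, 0.184 ]), array([0.4184, 0.0738, 0.144 ])]
squeeze side 4.69
cup side 5.08
squeeze scene 9.55
[0.50361433 0.09459283 0.26355766] [ 1.09362513  0.10873806 -0.1833444 ] 28.0667
```

>>> {"name": "step_arm", "arguments": {
  "motion": [
    {"tx": 0, "ty": 0, "tz": 0, "wx": 0, "wy": 0, "wz": 0, "jaw": 85},
    {"tx": 0, "ty": 0, "tz": 0, "wx": 0, "wy": 0, "wz": 0, "jaw": 85},
    {"tx": 0, "ty": 0, "tz": 0, "wx": 0, "wy": 0, "wz": 0, "jaw": 85}
  ]
}}

```text
t: 28.32
tcp_pos: [0.504, 0.0949, 0.2628]
ee_rot: [-0.0, 0.969, 0.247, -0.0]
force: [-0.3, 0.5, -0.6]
width: 0.997
finger_force: 0.0
```

```bash
python3 -c "
from station import *
print(sign_off())"
```

```text
the job is handed in; nothing more can be done
None
```

I set all four glass vessels in the holders of their own size and handed the job in at about 28 s of the 106 s allowed; I never touched the squeeze bottle or the cup, and the sign-off call did not report a verdict.

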